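# Load the sample racks against the flip stop

## Task

Get the analyser's loading deck ready: take the grey cover off the deck and lean it centrally on the steel draining stand, its lower edge behind the lip and its back against the stand's wall, grip fin facing the robot side. Flip the hinged stop down onto the deck, then stand every sample rack on the deck in one closed row, each with an end flush against the fence, the first with its side against the stop and each next one against its neighbour. With the whole row gauged like that, flip the stop fully up and leave the row in place; do not disturb the bottle, the dish or the glove box.

Things in the scene. Friction and masses are not known exactly. Their poses are not given: they have to be found in the camera images.
- deck: fixed white loading deck. Origin: centre of its underside, on the table; z up. Floor 10 mm high, from x = -75 to +65 and y = -140 to +120 mm. The aluminium fence runs along y on its far side, face at x = +65 mm, top 55 mm above the table. Racks stand with their length along the deck's x. The stop, when down, has its gauging face at y = +95 mm; the row goes from there towards -y
- row_start (a point): point of the deck's floor where the origin of the first rack belongs when its end is on the fence and its side on the lowered stop (deck x = 11, y = 73, z = 10 mm; same axes as the deck). Each next rack belongs 44 mm further to deck -y; thin grey lines on the floor mark the rack sides
- stop (a joint): hinge of the steel flip stop, rad: 0 = down, 1.75 = fully up and slightly back; above 1.4 is up. Stays where left (friction, about 1 N at the bar). A 12 mm thick arm (deck y 95 to 107 mm) that, when down, reaches 89 mm from the hinge to deck -x, a 50 mm long blade hanging under it to 15 mm above the table; when up the arm stands upright, the blade points to the robot
- stop_bar (a point): middle of the free part of the stop's black round grip bar: 12 mm diameter, parallel to the hinge axis, sticking 46 mm out of the arm's free end to deck +y (deck y 107 to 153 mm), 85 mm from the hinge axis. Down: at deck x = -2 mm, height 85 mm; it swings on an arc up over the hinge as the joint value grows
- stop_hinge (a point): point on the stop's hinge axis (parallel to deck y) level with stop_bar: deck x = 83, y = 131, height 85 mm
- cover: grey flat slab, 120 (x) x 150 (y) x 8 mm, 0.22 kg, at first lying on the deck; on its upper face in the middle a grip fin 44 mm long (x), 12 mm thick (y), reaching 40 mm above the underside: grip it across the 12 mm. Origin: centre of the underside; z out of the upper face. Leaned well it slopes about 45 deg, its +x edge up and away from the robot, fin side to the robot and up
- stand: fixed steel draining stand. Origin: centre of its underside, on the table; z up. Floor plate 130 (x) x 180 (y) mm, 8 mm thick; lip on the robot side, inner face at x = -50 mm, top 24 mm above the table; wall along y, front face at x = +15 mm, top 67 mm above the table. The cover goes with a 150 mm edge behind the lip, its width along the stand's y and centred
- rackA: white sample rack like the other racks, 108 (x) x 44 (y) x 34 mm high, four black-capped tubes fixed in it (caps up to 50 mm, at x = +-22, +-42 mm) and at its middle a grip fin 12 mm thick (x), 32 mm wide (y), from 34 to 86 mm above the underside: grip it across the 12 mm. 0.24 kg. Origin: centre of the underside; z up. Either end may face the fence. May be absent
- rackB: white sample rack like rackA, 108 (x) x 44 (y) x 34 mm high, four black-capped tubes fixed in it (caps up to 50 mm, at x = +-22, +-42 mm) and at its middle a grip fin 12 mm thick (x), 32 mm wide (y), from 34 to 86 mm above the underside: grip it across the 12 mm. 0.24 kg. Origin: centre of the underside; z up. Either end may face the fence. May be absent
- rackC: white sample rack like rackA, 108 (x) x 44 (y) x 34 mm high, four black-capped tubes fixed in it (caps up to 50 mm, at x = +-22, +-42 mm) and at its middle a grip fin 12 mm thick (x), 32 mm wide (y), from 34 to 86 mm above the underside: grip it across the 12 mm. 0.24 kg. Origin: centre of the underside; z up. Either end may face the fence. May be absent
- rackD: white sample rack like rackA, 108 (x) x 44 (y) x 34 mm high, four black-capped tubes fixed in it (caps up to 50 mm, at x = +-22, +-42 mm) and at its middle a grip fin 12 mm thick (x), 32 mm wide (y), from 34 to 86 mm above the underside: grip it across the 12 mm. 0.24 kg. Origin: centre of the underside; z up. Either end may face the fence. May be absent
- pad: fixed thin blue pad 290 (x) x 250 (y) x 2 mm on which the racks wait; origin: centre of its underside
- wash_bottle: bystander: white bottle, 50 mm diameter, 100 mm tall; origin: centre of its underside
- glove_box: bystander: closed white carton 80 x 120 x 60 mm; origin: centre of its underside
- dish: bystander: glass bowl 80 mm across, 28 mm high; origin: centre of its underside
Mind the look-alikes: they are no part of the job. What is shaped like the rackB but green or yellow is not meant.

How it is judged:
On the way, in this order (a step that is already met when the one before it is completed fails the run):
1. the stop is flipped down (value of joint stop below 0.06 rad), for 0.2 s.
2. with the stop down, all racks stand in one closed row against fence and stop (value of joint stop below 0.06 rad and x of rackA in the frame of deck between 0.0065 and 0.0145 m and x of rackB in the frame of deck between 0.0065 and 0.0145 m and x of rackC in the frame of deck between 0.0065 and 0.0145 m and x of rackD in the frame of deck between 0.0065 and 0.0145 m and y of rackA in the frame of deck between -0.068 and 0.077 m and y of rackB in the frame of deck between -0.068 and 0.077 m and y of rackC in the frame of deck between -0.068 and 0.077 m and y of rackD in the frame of deck between -0.068 and 0.077 m and z of each of rackA, rackB, rackC, rackD in the frame of deck below 0.014 m and angle between each of rackA, rackB, rackC, rackD's own z axis and vertical below 0.06 rad and angle between the x axis of each of rackA, rackB, rackC, rackD and the x axis of deck, either way round below 0.06 rad and y of any of rackA, rackB, rackC, rackD in the frame of deck above 0.068 m and (horizontal distance between rackA and rackB below 0.0485 m or horizontal distance between rackA and rackC below 0.0485 m or horizontal distance between rackA and rackD below 0.0485 m) and (horizontal distance between rackB and rackA below 0.0485 m or horizontal distance between rackB and rackC below 0.0485 m or horizontal distance between rackB and rackD below 0.0485 m) and (horizontal distance between rackC and rackA below 0.0485 m or horizontal distance between rackC and rackB below 0.0485 m or horizontal distance between rackC and rackD below 0.0485 m) and (horizontal distance between rackD and rackA below 0.0485 m or horizontal distance between rackD and rackB below 0.0485 m or horizontal distance between rackD and rackC below 0.0485 m)), for 0.3 s.
3. the stop is flipped up (value of joint stop above 1.4 rad), for 0.2 s.
At the end, for the whole second after the job is handed in: racks upright on the deck, ends within 4 mm of the fence and square within 3 deg, the first within 5 mm of the stop plane, each next within 4 mm of its neighbour; stop above 1.4 rad; cover leaning on the stand at 32 to 60 deg, within 35 mm across and 25 mm in depth; all at rest (x of rackA in the frame of deck between 0.0065 and 0.0145 m and x of rackB in the frame of deck between 0.0065 and 0.0145 m and x of rackC in the frame of deck between 0.0065 and 0.0145 m and x of rackD in the frame of deck between 0.0065 and 0.0145 m and y of rackA in the frame of deck between -0.068 and 0.077 m and y of rackB in the frame of deck between -0.068 and 0.077 m and y of rackC in the frame of deck between -0.068 and 0.077 m and y of rackD in the frame of deck between -0.068 and 0.077 m and z of each of rackA, rackB, rackC, rackD in the frame of deck below 0.014 m and angle between each of rackA, rackB, rackC, rackD's own z axis and vertical below 0.06 rad and angle between the x axis of each of rackA, rackB, rackC, rackD and the x axis of deck, either way round below 0.06 rad and y of any of rackA, rackB, rackC, rackD in the frame of deck above 0.068 m and (horizontal distance between rackA and rackB below 0.0485 m or horizontal distance between rackA and rackC below 0.0485 m or horizontal distance between rackA and rackD below 0.0485 m) and (horizontal distance between rackB and rackA below 0.0485 m or horizontal distance between rackB and rackC below 0.0485 m or horizontal distance between rackB and rackD below 0.0485 m) and (horizontal distance between rackC and rackA below 0.0485 m or horizontal distance between rackC and rackB below 0.0485 m or horizontal distance between rackC and rackD below 0.0485 m) and (horizontal distance between rackD and rackA below 0.0485 m or horizontal distance between rackD and rackB below 0.0485 m or horizontal distance between rackD and rackC below 0.0485 m) and angle between cover's own z axis and vertical between 0.55 and 1.05 rad and contact force between cover and stand above 0.3 N and y of cover in the frame of stand between -0.035 and 0.035 m and x of cover in the frame of stand between -0.025 and 0.025 m and z of cover in the frame of stand above 0.035 m and linear speed of each of rackA, rackB, rackC, rackD, cover below 0.02 m/s and value of joint stop above 1.4 rad); the robot touches nothing.
It fails at once if a bystander (bottle, dish or glove box) is moved by more than 25 mm (distance of any of wash_bottle, glove_box, dish from where it was at the start of the episode above 0.025 m).
Of rackA, rackB, rackC, rackD only 3 to 4 are there at a start; the rules pass over those that are not, and their reading is None.
At some moment in a run one of rackA, rackB, rackC, rackD may be knocked a few centimetres aside while the robot is not near it.
It also fails if it takes over 210 s, if anything falls off the work surface, if the arm or the gripper's body presses on something with over 40 N, if the wrist force passes 120 N, or if a joint passes its speed limit or range.

## Robot

A 6-joint arm with a two-finger parallel gripper is mounted at the origin on the work surface. World frame = base frame: x ahead of the robot, y to its left, z up, the work surface at z = 0. Lengths are in m, angles in rad, forces in N, time in s.
With the tool pointing down it reaches from about 0.3 to 0.75 m from the base axis. Payload 8.5 kg.
Tool frame: the origin (TCP) lies between the finger pads; the fingertips stand 14 mm ahead of it and the grasp point (between the pads) lies 5 mm behind it; y points along the fingers, z is the direction in which the jaws open and shut, and the axes are right-handed (so a half turn about y gives the same grasp; the last joint's range is limited). The gripper opens to 88 mm and grips with 3 to 60 N. Pads are 18 mm wide; open, the fingers measure 123 mm over their backs; the gripper's body (75 mm by 187 mm) begins 45 mm behind the grasp point.
Start: joints at [-1.413, 0.381, 1.297, -0, 1.464, -0.215], TCP at [0.2, -0.512, 0.253] pointing down, gripper open.
Joint ranges: [-3.11, 3.11], [-0.89, 2.33], [0.22, 2.48], [-1.42, 4.56], [0.17, 2.85], [-2.88, 2.88]. Speed limits (rad/s): [2.39, 2.39, 3.14, 3.14, 3.14, 3.14].

## Interface

Orientations are given as [roll, pitch, yaw] about the fixed x, y, z axes, in that order (R = Rz(yaw) Ry(pitch) Rx(roll)).
In Python, from cell import bot, eyes gives the robot as it stands.
- The arm moves only by the shell command python3 -m crank 'ROWS'. ROWS is JSON, a list of rows, each a list of 5 numbers: the opening, from 0 (shut) to 1 (fully open), then the shift along the tool's x, y, z in cm, then the turn about the tool's y in rad. In form: [[grip, tx, ty, tz, yaw], ...]. A call has 1 to 8 rows; each row is the pose to reach, as a shift and turn from the pose commanded when the call began, along the tool's axes at that moment; what a row does not reach only later rows make up. A row lasts 1/8 s, in which the tool goes at most 62.5 mm and 10.7 degrees, less where a joint would pass 70% of its speed; a pose out of reach is approached as far as the arm can. A call with a gripper value outside its range is refused whole. The fingers move at their own pace and stop on an object; the grip force is fixed at half the most. Time passes only in rows, so rows that repeat a pose let the fingers close. It gives the time, the measured TCP pose, the force and the opening at its end, in the units of the state.
- bot.sense(): the state, without advancing time (a new reading comes with each control period).
- eyes.snapshot(name): name is "scene" or "top" or "wrist"; returns (picture, depth): 420x560x3 uint8, red, green, blue; 420x560 float32, m along the optical axis (not along the pixel's ray), 0 where there is no reading.
- eyes.camera_params(name): a dict with "mtx" (3x3 intrinsics, pixels), "rvec" (rotation vector, rad) and "tvec" (3), from world to camera coordinates, as OpenCV has them. Camera axes: x right, y down, z forward; pixel columns grow to the right and rows downward; lengths in m; the calibration is good to about 2 mm. A picture is of the moment at which its call begins: read the wrist's pose just before it. camera_params takes no time and is no camera call; for the wrist camera it gives the pose at the moment of the call.
- bot.finish_job(): hands the job in, once; it reports no verdict.
The state is a dict: "time": time; "joint_positions": joint angles; "qd": joint speeds; "effort": joint torques, N m; "eef_pos": TCP position; "orientation": TCP orientation; "wrist_force": force on the tool from outside, world axes, zero at the start; "wrist_torque": the same for the moment, N m; "opening": finger opening in m.
Only numpy, scipy, OpenCV 4.12 (cv2) and the standard library are available. Lean on these libraries where they do the work, as an engineer would, in place of code of your own. Each camera call takes 0.05 s, during which the arm holds its last target.

## Working session

There is one attempt and no reset: what is moved stays moved. The work goes in short steps, Python scripts to look and compute and a shell command to move; the robot and the scene stay as the last step left them, time stands still between calls to the robot, and variables do not carry over. Pictures are saved under pics/ and viewed, and the job is handed in when it is done.

```bash
ls; mkdir -p pics
python3 - <<'E'
from cell import bot, eyes
import cv2
print(bot.sense())
for n in ["scene","top","wrist"]:
    p,d=eyes.snapshot(n); cv2.imwrite(f"pics/{n}0.png",p[:,:,::-1])
    import numpy as np; np.save(f"pics/{n}0d.npy",d)
    print(n,eyes.camera_params(n))
E
```

```text
pics
{'time': 0.0, 'joint_positions': array([-1.41328100e+00,  3.81223177e-01,  1.29821386e+00, -1.41559567e-05,
        1.46359730e+00, -2.15288940e-01]), 'qd': array([ 0.00049391,  0.00098293,  0.0026877 , -0.00141182,  0.00079199,
       -0.000295  ]), 'effort': array([-1.12452590e-04, -4.37934923e+01, -2.24563605e+01,  7.13242544e-02,
        3.52036022e-02, -1.07299322e-04]), 'eef_pos': array([ 0.20028706, -0.51197505,  0.25213898]), 'orientation': array([-1.57220773e+00,  2.94237347e-04, -2.76878707e+00]), 'wrist_force': array([ 0.37872494, -0.1467919 ,  0.05566096]), 'wrist_torque': array([-0.05642499,  0.02341983,  0.05000179]), 'opening': 0.08841402624068447}
scene {'mtx': array([[461.05852347,   0.        , 282.65315757],
       [  0.        , 461.05852347, 206.95117033],
       [  0.        ,   0.        ,   1.        ]]), 'rvec': array([ 2.02815269,  0.69035432, -0.40354446]), 'tvec': array([-0.32698845, -0.09017485,  1.59775905])}
top {'mtx': array([[469.52070748,   0.        , 285.52709047],
       [  0.        , 469.52070748, 211.78876801],
       [  0.        ,   0.        ,   1.        ]]), 'rvec': array([ 2.14831125, -2.09645647,  0.17342248]), 'tvec': array([-0.07720705,  0.49821488,  1.38422516])}
wrist {'mtx': array([[302.04473315,   0.        , 277.09428597],
       [  0.        , 302.04473315, 208.34069449],
       [  0.        ,   0.        ,   1.        ]]), 'rvec': array([-2.40840917,  1.64216518,  0.2221932 ]), 'tvec': array([-0.5479331 , -0.03769131,  0.39002796])}
```

View pics/scene0.png

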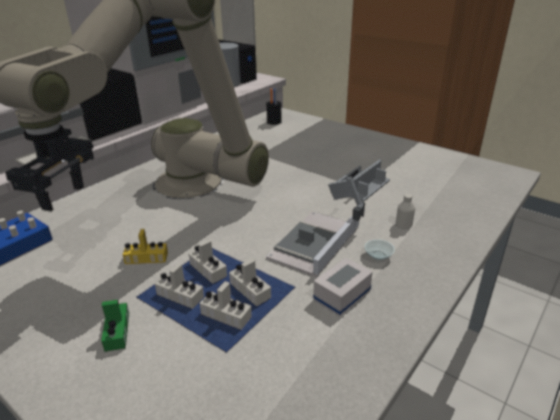

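View pics/top0.png

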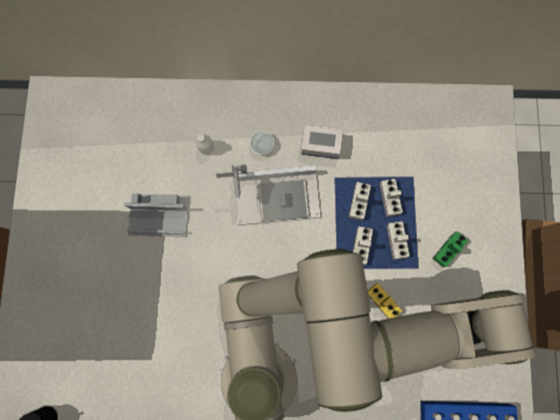

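View pics/wrist0.png

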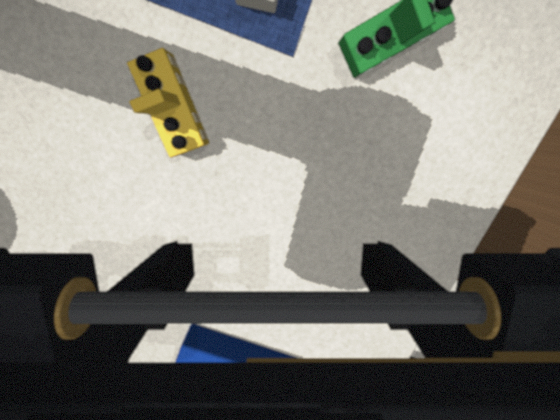

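The top view shows four white racks on the pad at about (360,200), (391,197), (363,244) and (399,240). The look-alikes are yellow at (385,300) and green at (451,249), plus a blue tube tray at (470,410). The cover is on the deck at (285,198), the stand is at (158,213), and the bystanders are at (203,142), (262,143) and (322,140).

```bash
cat > h.py <<'E'
import numpy as np, cv2
from scipy.spatial.transform import Rotation as R
from cell import bot, eyes
def cloud(d,cp):
    K=cp['mtx'];v,u=np.indices(d.shape)
    c=np.stack([(u-K[0,2])/K[0,0]*d,(v-K[1,2])/K[1,1]*d,d],-1)
    Rm=cv2.Rodrigues(np.array(cp['rvec']))[0]
    w=(c-np.array(cp['tvec']))@Rm
    w[d<=0]=np.nan
    return w
def plane(u,v,cp,z):
    K=cp['mtx'];Rm=cv2.Rodrigues(np.array(cp['rvec']))[0];t=np.array(cp['tvec'])
    r=Rm.T@np.array([(u-K[0,2])/K[0,0],(v-K[1,2])/K[1,1],1.]);o=-Rm.T@t
    return o+r*(z-o[2])/r[2]
def proj(p,cp):
    return cv2.projectPoints(np.array(p,float).reshape(-1,3),np.array(cp['rvec']),np.array(cp['tvec']),cp['mtx'],None)[0].reshape(-1,2)
E
python3 - <<'E'
from h import *
cp=eyes.camera_params('top');d=np.load('pics/top0d.npy');w=cloud(d,cp);np.save('pics/w0.npy',w)
Rm=cv2.Rodrigues(cp['rvec'])[0];print('cam pos',-Rm.T@cp['tvec'])
for u,v in [(285,198),(100,300),(158,213),(240,195),(300,170),(360,200),(391,197),(363,244),(399,240)]:
    print((u,v),w[v,u].round(4))
img=cv2.imread('pics/top0.png')
c=cv2.resize(img[130:280,110:330],None,fx=3.6,fy=3.6,interpolation=cv2.INTER_CUBIC);cv2.imwrite('pics/c1.png',c)
c=cv2.resize(img[160:290,320:480],None,fx=4.5,fy=4.5,interpolation=cv2.INTER_CUBIC);cv2.imwrite('pics/c2.png',c)
E
```

```text
cam pos [ 0.2489196  -0.08785796  1.4493372 ]
(285, 198) [ 0.5421 -0.0624  0.0468]
(100, 300) [ 2.215e-01  4.942e-01 -2.000e-04]
(158, 213) [0.4924 0.3328 0.0128]
(240, 195) [0.5561 0.0797 0.0101]
(300, 170) [ 0.6277 -0.1062  0.0598]
(360, 200) [ 0.5396 -0.2897  0.0539]
(391, 197) [ 0.5526 -0.3848  0.0472]
(363, 244) [ 0.4024 -0.2933  0.0871]
(399, 240) [ 0.4178 -0.3999  0.0777]
```

```bash
python3 -c "
import cv2
img=cv2.imread('pics/scene0.png')
cv2.imwrite('pics/c3.png',cv2.resize(img[150:310,250:430],None,fx=3.6,fy=3.6,interpolation=cv2.INTER_CUBIC))"
```

```text
(no output)
```

View pics/c1.png

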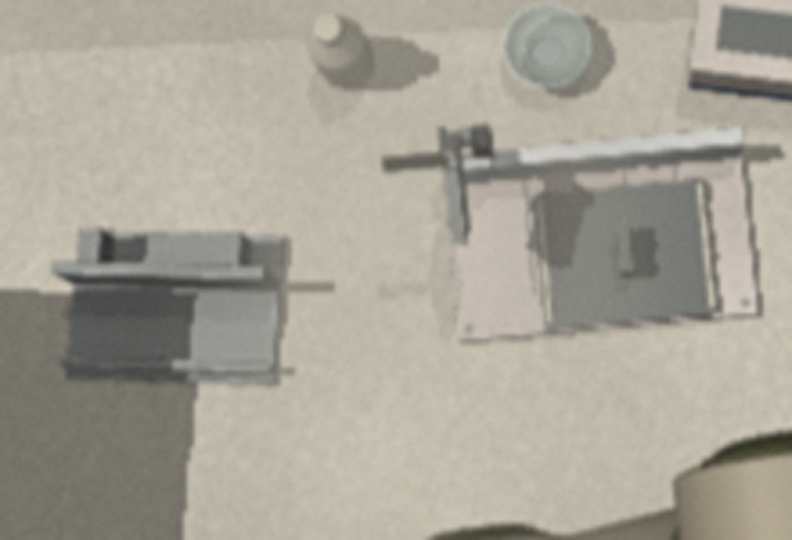

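View pics/c2.png

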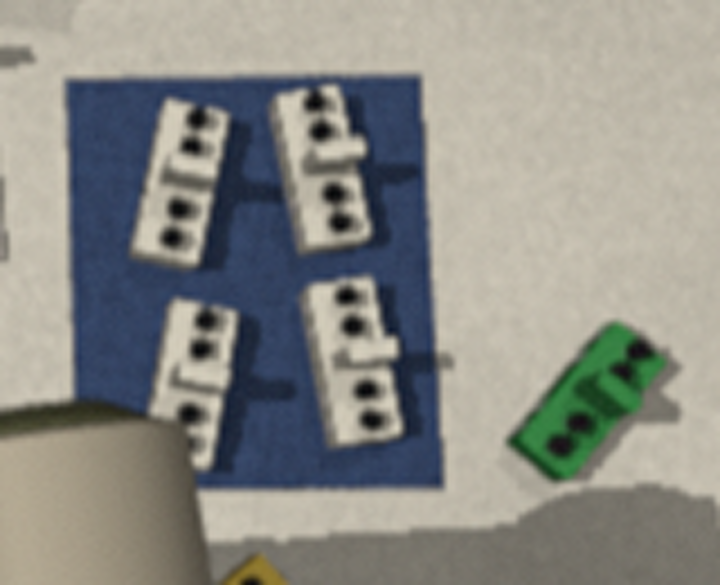

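View pics/c3.png

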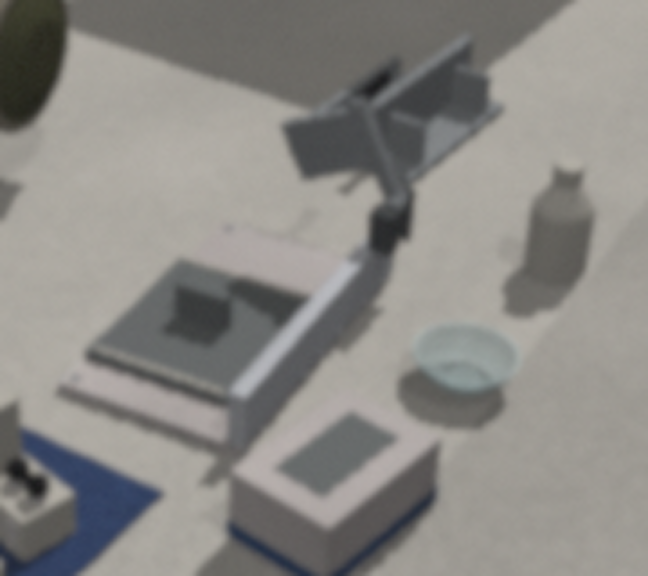

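```bash
cat > m0.py <<'E'
from h import *
w=np.load('pics/w0.npy')
img=cv2.imread('pics/top0.png');hsv=cv2.cvtColor(img,cv2.COLOR_BGR2HSV)
def rect(m,name):
    n,l,st,ce=cv2.connectedComponentsWithStats(m.astype(np.uint8))
    for i in range(1,n):
        if st[i,4]<60: continue
        p=w[l==i]
        r=cv2.minAreaRect((p[:,:2]*1000).astype(np.float32))
        print(name,st[i].tolist(),'z',np.median(p[:,2]).round(4),'ctr',np.round(r[0],1),'size',np.round(r[1],1),'ang',round(r[2],1),'mean',p.mean(0).round(4))
z=w[...,2]
v,u=np.indices(z.shape)
deck=(u>215)&(u<330)&(v>155)&(v<235)
rect(deck&(z>.006)&(z<.0135),'deckfloor')
rect(deck&(z>.0145)&(z<.022),'cover')
rect(deck&(z>.045)&(z<.053),'fin/fence')
rect(deck&(z>.053)&(z<.06),'fence')
rect(deck&(z>.07),'stop')
st=(u>115)&(u<210)&(v>185)&(v<245)
rect(st&(z>.004)&(z<.012),'standfloor');rect(st&(z>.06)&(z<.07),'standwall');rect(st&(z>.018)&(z<.03),'lip')
pad=(u>330)&(u<425)&(v>170)&(v<275)
rect(pad&(z>.031)&(z<.042),'racktop');rect(pad&(z>.08)&(z<.092),'rackfin');rect(pad&(z>.03)&(z<.1),'rackall')
E
python3 m0.py
```

```text
deckfloor [235, 173, 85, 52, 1347] z 0.0098 ctr [547.3 -34.6] size [144.6 260.8] ang 6.6 mean [ 0.5531 -0.0184  0.0098]
cover [258, 179, 52, 43, 1318] z 0.018 ctr [545.6 -56.5] size [127.1 156.8] ang 7.0 mean [ 0.5427 -0.0566  0.018 ]
fence [239, 165, 78, 12, 223] z 0.0557 ctr [625.1 -37. ] size [ 15.2 237. ] ang 7.0 mean [ 0.6256 -0.0405  0.0558]
stop [216, 164, 31, 34, 308] z 0.1405 ctr [583.2  96.3] size [ 69.4 112.6] ang 81.9 mean [0.5836 0.0835 0.1333]
standfloor [141, 193, 34, 11, 240] z 0.0082 ctr [541.2 338.8] size [105.1  31.8] ang 88.9 mean [0.5397 0.3386 0.0081]
standfloor [179, 194, 11, 14, 71] z 0.008 ctr [535.4 255.4] size [31.9 41. ] ang 89.9 mean [0.5379 0.2562 0.0081]
standfloor [128, 209, 60, 22, 961] z 0.0081 ctr [473.  335.2] size [ 66.3 185.1] ang 0.9 mean [0.473  0.3338 0.008 ]
standfloor [155, 232, 34, 5, 73] z 0.008 ctr [427.9 287.8] size [ 12.3 103.2] ang 1.7 mean [0.4278 0.2903 0.0079]
standwall [124, 202, 60, 6, 184] z 0.0668 ctr [508.6 332.8] size [179.1  11.2] ang 89.5 mean [0.5086 0.3301 0.0662]
lip [127, 229, 58, 5, 159] z 0.0236 ctr [435.2 333.9] size 
[... 426 characters left out ...]
26, 18, 18, 146] z 0.0362 ctr [ 433.3 -303.1] size [44.2 54.1] ang 80.1 mean [ 0.4373 -0.3019  0.036 ]
racktop [354, 245, 16, 19, 124] z 0.0356 ctr [ 377.8 -295.3] size [45.5 52.3] ang 86.4 mean [ 0.3841 -0.2987  0.0358]
rackall [381, 179, 21, 36, 506] z 0.0376 ctr [ 557.7 -388.4] size [107.9  45. ] ang 11.3 mean [ 0.5555 -0.3865  0.0448]
rackall [350, 182, 21, 37, 492] z 0.0378 ctr [ 544.7 -292. ] size [ 44.1 108.7] ang 78.1 mean [ 0.5421 -0.2906  0.0454]
rackall [388, 221, 21, 37, 525] z 0.0373 ctr [ 425.3 -407.1] size [108.1  46.3] ang 10.3 mean [ 0.4236 -0.4058  0.0442]
rackall [354, 226, 19, 38, 427] z 0.0378 ctr [ 406.8 -298.1] size [ 44.6 108. ] ang 79.2 mean [ 0.4125 -0.2994  0.0455]
```

```bash
cat >> h.py <<'E'
def frame():
    s=bot.sense(); return s,R.from_euler('xyz',s['orientation']).as_matrix()
def to(p,jaw=None):
    """target TCP world p(m), jaw angle deg (tool z in world xy, mod 180)"""
    s,M=frame(); d=M.T@(np.array(p)-s['eef_pos'])*100
    cur=np.degrees(np.arctan2(M[1,2],M[0,2]))
    y=0
    if jaw is not None:
        y=-np.radians((jaw-cur+90)%180-90)
    print('t',round(s['time'],2),'pos',s['eef_pos'].round(4),'jaw',round(cur,2),'op',round(s['opening'],4),'F',s['wrist_force'].round(1),'-> rows',d.round(2).tolist(),'yaw',round(float(y),3), 'j6',round(s['joint_positions'][5],2))
E
python3 - <<'E'
from h import *
cp=eyes.camera_params('wrist');Rm=cv2.Rodrigues(cp['rvec'])[0];s,M=frame()
print('cam in tool',M.T@(-Rm.T@cp['tvec']-s['eef_pos']),'cam z',M.T@Rm[2])
to([.52,-.05,.252],96.9)
E
```

```text
cam in tool [-0.06654228 -0.13272498 -0.0012389 ] cam z [ 2.62877904e-01  9.64828717e-01 -8.68641036e-04]
t 0.15 pos [ 0.2003 -0.512   0.2523] jaw -68.64 op 0.0883 F [-0.  -0.3  0.2] -> rows [-46.6, 0.07, -31.39] yaw 0.252 j6 -0.22
```

```bash
python3 -m crank '[[1,-6,0,-4,0.03],[1,-12,0,-8,0.06],[1,-18,0,-12,0.1],[1,-23.5,0,-16,0.13],[1,-29.5,0,-20,0.16],[1,-35,0,-24,0.2],[1,-41,0,-28,0.23],[1,-46.6,0,-31.4,0.25]]'
python3 - <<'E'
from h import *
to([.52,-.05,.252],96.9)
E
```

```text
time: 1.15
eef_pos: [0.4844, -0.0983, 0.2528]
orientation: [-1.571, 0.0, -3.02]
wrist_force: [0.1, -0.9, 0.6]
opening: 0.0882
t 1.15 pos [ 0.4844 -0.0983  0.2528] jaw -83.01 op 0.0882 F [ 0.1 -0.9  0.6] -> rows [-4.12, 0.08, -4.36] yaw 0.002 j6 1.01
```

```bash
python3 -m crank '[[1,0,0,0,0],[1,0,0,0,0]]'
python3 - <<'E'
from h import *
to([.52,-.05,.252],96.9)
p,d=eyes.snapshot('wrist');cv2.imwrite('pics/w1.png',p[:,:,::-1]);np.save('pics/w1d.npy',d)
import pickle;pickle.dump(eyes.camera_params('wrist'),open('pics/w1.pkl','wb'))
p,d=eyes.snapshot('top');cv2.imwrite('pics/t1.png',p[:,:,::-1]);np.save('pics/t1d.npy',d)
E
```

```text
time: 1.4
eef_pos: [0.4833, -0.1004, 0.2525]
orientation: [-1.571, -0.001, -3.018]
wrist_force: [0.1, -0.3, 0.6]
opening: 0.088
t 1.4 pos [ 0.4833 -0.1004  0.2525] jaw -82.93 op 0.088 F [ 0.1 -0.3  0.6] -> rows [-4.26, 0.05, -4.55] yaw 0.003 j6 1.0
```

View pics/w1.png

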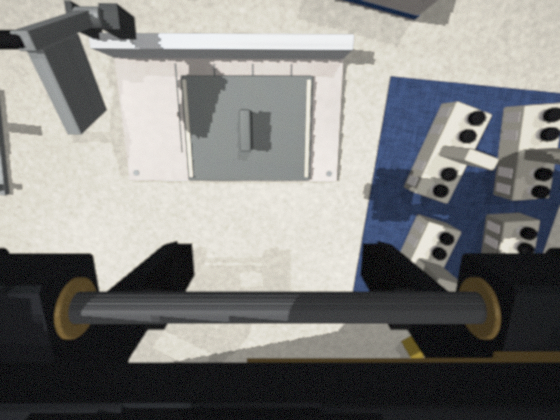

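Run:
```python
from h import *
import pickle
cp=pickle.load(open('pics/w1.pkl','rb'));img=cv2.imread('pics/w1.png')
cv2.imwrite('pics/w1c.png',cv2.resize(img[20:195,90:370],None,fx=2.8,fy=2.8,interpolation=cv2.INTER_CUBIC))
d=np.load('pics/w1d.npy');w=cloud(d,cp);z=w[...,2];np.save('pics/w1w.npy',w)
v,u=np.indices(z.shape)
def rect(m,name):
    n,l,st,ce=cv2.connectedComponentsWithStats(m.astype(np.uint8))
    for i in range(1,n):
        if st[i,4]<150: continue
        p=w[l==i]
        r=cv2.minAreaRect((p[:,:2]*1000).astype(np.float32))
        print(name,st[i].tolist(),'z',np.median(p[:,2]).round(4),'ctr',np.round(r[0],1),'size',np.round(r[1],1),'ang',round(r[2],1),'mean',p.mean(0).round(4))
g=(v<240)
deck=g&(u>110)&(u<350)
rect(deck&(z>.005)&(z<.0135),'deck');rect(deck&(z>.0145)&(z<.022),'cover');rect(deck&(z>.046)&(z<.0525),'fin');rect(deck&(z>.053)&(z<.06),'fence')
pad=g&(u>355)
rect(pad&(z>.031)&(z<.042),'racktop');rect(pad&(z>.082)&(z<.095),'rackfin')
rect(g&(u<140)&(z>.1),'stop')
```

```text
deck [115, 58, 229, 124, 13256] z 0.011 ctr [545.6 -36.2] size [140.5 260.9] ang 6.7 mean [ 0.5566 -0.0149  0.011 ]
cover [208, 56, 136, 3, 207] z 0.0184 ctr [621.2 -81. ] size [  0.8 149.9] ang 6.7 mean [ 0.6219 -0.0863  0.0181]
cover [181, 75, 132, 106, 12801] z 0.019 ctr [539.9 -57.5] size [120.2 150.5] ang 7.0 mean [ 0.5425 -0.0576  0.019 ]
fin [111, 49, 239, 3, 351] z 0.0492 ctr [615.9 -35.2] size [  1.  240.8] ang 6.8 mean [ 0.6164 -0.0399  0.0493]
fin [239, 109, 13, 43, 473] z 0.0507 ctr [539.8 -57.8] size [44. 12.] ang 7.1 mean [ 0.5402 -0.058   0.0506]
fence [111, 15, 239, 36, 3802] z 0.0559 ctr [629.5 -35.1] size [ 28.2 235.6] ang 6.7 mean [ 0.6227 -0.0377  0.0559]
racktop [384, 0, 45, 12, 189] z 0.036 ctr [ 682.9 -206.2] size [43.5  1.9] ang 83.9 mean [ 0.6825 -0.2089  0.0361]
racktop [413, 102, 79, 101, 2595] z 0.0366 ctr [ 542.2 -293.2] size [ 45.2 108.2] ang 78.2 mean [ 0.5446 -0.2881  0.0364]
racktop [509, 103, 51, 98, 2565] z 0.0364 ctr [ 555.  -389.3] size [108.1  46.2] ang 10.7 mean [ 0.5566 -0.3806  0.0363]
racktop [498, 219, 42, 21, 578] z 0.0363 ctr [ 463.6 -400.8] size [25.  44.9] ang 11.2 mean [ 0.4651 -0.3951  0.0361]
racktop [418, 221, 43, 19, 460] z 0.0365 ctr [ 444.2 -306.6] size [44.8 26.6] ang 79.6 mean [ 0.4494 -0.3006  0.0363]
rackfin [462, 148, 37, 22, 458] z 0.0885 ctr [ 542.1 -293.4] size [32.5 12.1] ang 78.2 mean [ 0.5421 -0.2917  0.0881]
stop [0, 11, 101, 124, 6381] z 0.1373 ctr [570.1  84.1] size [98.5 26.7] ang 7.2 mean [0.5708 0.0749 0.137 ]
```

View pics/w1c.png

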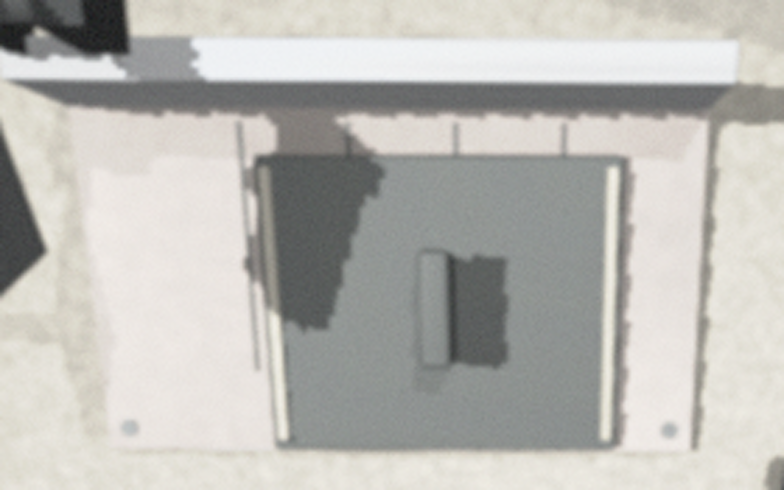

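```bash
python3 -m crank '[[1,0,0,-6,0],[1,0,0,-12,0],[1,0,0,-18,0],[1,0,0,-24,0],[1,0,0,-30,0],[1,0,0,-30,0],[1,0,0,-30,0],[1,0,0,-30,0]]'
cat > look.py <<'E'
from h import *
import sys,pickle
def look(n,tag):
    cp=eyes.camera_params(n);p,d=eyes.snapshot(n);cv2.imwrite(f'pics/{tag}.png',p[:,:,::-1]);np.save(f'pics/{tag}d.npy',d);pickle.dump(cp,open(f'pics/{tag}.pkl','wb'))
    return p,d,cp,cloud(d,cp)
def rect(w,m,name,mn=150):
    n,l,st,ce=cv2.connectedComponentsWithStats(m.astype(np.uint8));out=[]
    for i in range(1,n):
        if st[i,4]<mn: continue
        p=w[l==i]
        r=cv2.minAreaRect((p[:,:2]*1000).astype(np.float32))
        print(name,st[i].tolist(),'z',np.median(p[:,2]).round(4),'ctr',np.round(r[0],1),'size',np.round(r[1],1),'ang',round(r[2],1),'mean',p.mean(0).round(4))
        out.append(r)
    return out
E
python3 - <<'E'
from look import *
p,d,cp,w=look('wrist','w2');z=w[...,2];v,u=np.indices(z.shape)
to([.5398,-.0577,.252],97)
g=v<240
rect(w,g&(z>.005)&(z<.0135),'floor',400);rect(w,g&(z>.062)&(z<.072),'wall');rect(w,g&(z>.02)&(z<.028),'lip');rect(w,g&(z>.09),'stop')
E
```

```text
time: 2.5
eef_pos: [0.4473, 0.1959, 0.2528]
orientation: [-1.571, -0.0, -3.022]
wrist_force: [0.4, -0.4, -0.4]
opening: 0.0881
t 2.55 pos [0.4473 0.196  0.2528] jaw -83.12 op 0.088 F [0.  0.  0.2] -> rows [-6.14, 0.08, 26.29] yaw -0.002 j6 1.62
floor [366, 48, 69, 133, 6516] z 0.0106 ctr [541.1  55.5] size [151.1  79.2] ang 7.0 mean [0.5313 0.0622 0.0106]
floor [469, 58, 91, 18, 1487] z 0.0106 ctr [610.2 -56.9] size [ 17.7 105. ] ang 7.1 mean [ 0.6101 -0.0562  0.0106]
floor [94, 68, 156, 57, 4365] z 0.009 ctr [531.3 333.1] size [180.6  40.2] ang 89.5 mean [0.5318 0.3254 0.009 ]
floor [95, 115, 151, 71, 7699] z 0.009 ctr [471.6 333.3] size [180.3  71.7] ang 89.7 mean [0.468  0.3335 0.009 ]
wall [60, 100, 181, 34, 1853] z 0.0679 ctr [506.4 333.1] size [180.1  10. ] ang 89.6 mean [0.5064 0.3335 0.0678]
lip [495, 110, 13, 40, 181] z 0.0243 ctr [539.6 -51.1] size [43.7  2.4] ang 6.6 mean [ 0.5406 -0.051   0.0243]
lip [89, 169, 150, 25, 1078] z 0.0248 ctr [432.5 333. ] size [179.2   8.6] ang 89.7 mean [0.4329 0.3335 0.0246]
stop [395, 1, 96, 134, 6429] z 0.1414 ctr [574.8 101.6] size [108.2  63.1] ang 2.8 mean [0.5722 0.0895 0.1391]
```

View pics/w2.png

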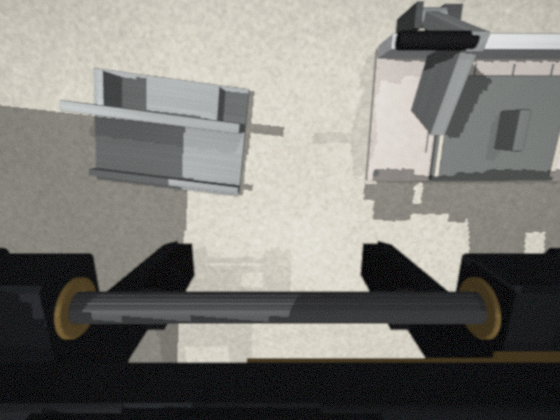

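```bash
python3 -m crank '[[1,-2,0,6,0],[1,-4,0,12,0],[1,-5,0,18,0],[1,-6,0,24,0],[1,-6.1,0,26.3,0],[1,-6.1,0,26.3,0],[1,-6.1,0,26.3,0],[1,-6.1,0,26.3,0]]'; python3 -c "
from h import *
to([.5398,-.0577,.037],97)"
```

```text
time: 3.55
eef_pos: [0.5394, -0.0552, 0.2529]
orientation: [-1.571, 0.0, -3.018]
wrist_force: [0.7, 0.4, 0.3]
opening: 0.088
t 3.55 pos [ 0.5394 -0.0552  0.2529] jaw -82.9 op 0.088 F [0.7 0.4 0.3] -> rows [-0.01, 21.59, 0.26] yaw 0.002 j6 1.13
```

```bash
python3 -m crank '[[1,0,5,0.1,0],[1,0,10,0.1,0],[1,0,15,0.1,0],[1,0,18,0.1,0],[1,0,20,0.1,0],[1,0,21.6,0.1,0],[1,0,21.6,0.1,0],[1,0,21.6,0.1,0]]'; python3 -c "
from h import *
to([.5398,-.0577,.037],97)"
```

```text
time: 4.55
eef_pos: [0.5401, -0.0567, 0.0375]
orientation: [-1.57, 0.001, -3.018]
wrist_force: [0.3, 0.3, 0.7]
opening: 0.0881
t 4.55 pos [ 0.5401 -0.0567  0.0375] jaw -82.92 op 0.0881 F [0.3 0.3 0.7] -> rows [0.04, 0.05, 0.09] yaw 0.001 j6 1.12
```

```bash
python3 -m crank '[[0,0,0,0,0],[0,0,0,0,0],[0,0,0,0,0],[0,0,0,0,0],[0,0,0,0,0]]'; python3 -c "
from h import *
to([.5398,-.0577,.037],97)"
```

```text
time: 5.18
eef_pos: [0.5397, -0.057, 0.0368]
orientation: [-1.571, 0.0, -3.019]
wrist_force: [-0.2, -0.8, -0.1]
opening: 0.0404
t 5.17 pos [ 0.5397 -0.057   0.0368] jaw -82.97 op 0.0404 F [-0.2 -0.8 -0.1] -> rows [0.0, -0.02, 0.07] yaw 0.001 j6 1.12
```

```bash
python3 -m crank '[[0,0,0,0,0],[0,0,0,0,0],[0,0,0,0,0],[0,0,0,0,0],[0,0,0,0,0],[0,0,0,0,0]]'; python3 -m crank '[[0,0,-3,0,0],[0,0,-6,0,0],[0,0,-9,0,0],[0,0,-12,0,0],[0,0,-14,0,0],[0,0,-14,0,0]]';python3 -c "
from h import *
to([.486,.3332,.18],89.6)"
```

```text
time: 5.92
eef_pos: [0.5397, -0.0571, 0.0368]
orientation: [-1.571, 0.0, -3.019]
wrist_force: [-0.7, -0.7, -0.9]
opening: 0.0118
time: 6.68
eef_pos: [0.54, -0.0571, 0.1776]
orientation: [-1.57, 0.002, -3.019]
wrist_force: [0.3, -0.6, -2.1]
opening: 0.012
t 6.67 pos [ 0.54   -0.0571  0.1776] jaw -82.96 op 0.012 F [ 0.3 -0.6 -2.1] -> rows [0.58, -0.28, -39.39] yaw 0.13 j6 1.12
```

```bash
python3 -m crank '[[0,0,-5,0,0],[0,0,-8,-2,0],[0,0,-8,-8,0.02],[0,0.2,-8,-14,0.05],[0,0.3,-8,-20,0.07],[0,0.5,-8,-26,0.09],[0,0.6,-8,-32,0.11],[0,0.6,-8,-38,0.13]]';python3 -m crank '[[0,0,0,-1,0],[0,0,0,-1,0]]'; python3 -c "
from look import *
to([.486,.3332,.14],89.6)
look('top','t2')"
```

```text
time: 7.68
eef_pos: [0.4864, 0.3212, 0.2552]
orientation: [-1.57, -0.002, 3.134]
wrist_force: [1.1, 0.6, -2.3]
opening: 0.0116
time: 7.92
eef_pos: [0.487, 0.3294, 0.2553]
orientation: [-1.57, -0.002, 3.136]
wrist_force: [-0.1, -0.4, -2.6]
opening: 0.0119
t 7.92 pos [0.487  0.3294 0.2553] jaw -90.35 op 0.0119 F [-0.1 -0.4 -2.6] -> rows [0.08, 11.53, -0.39] yaw 0.001 j6 1.97
```

```bash
python3 -m crank '[[0,0.1,3,-0.4,0],[0,0.1,7,-0.4,0],[0,0.1,11,-0.4,0],[0,0.1,13,-0.4,0],[0,0.1,14.5,-0.4,0],[0,0.1,15.2,-0.4,0],[0,0.1,15.2,-0.4,0],[0,0.1,15.2,-0.4,0]]'; python3 -c "
from look import *
to([.4860-.0053,.3332,.0907],89.6)
to([.4860-.0181,.3332,.0739],89.6)
look('scene','s2')"
```

```text
time: 8.98
eef_pos: [0.4867, 0.3334, 0.1055]
orientation: [-1.571, 0.001, 3.134]
wrist_force: [-0.8, -0.7, -2.3]
opening: 0.0121
t 8.97 pos [0.4867 0.3334 0.1055] jaw -90.41 op 0.0121 F [-0.8 -0.7 -2.3] -> rows [0.6, 1.48, 0.03] yaw -0.0 j6 1.98
t 8.97 pos [0.4867 0.3334 0.1055] jaw -90.41 op 0.0121 F [-0.8 -0.7 -2.3] -> rows [1.88, 3.16, 0.04] yaw -0.0 j6 1.98
```

```bash
python3 -c "
import cv2
img=cv2.imread('pics/s2.png')
cv2.imwrite('pics/s2c.png',cv2.resize(img[100:290,250:430],None,fx=3,fy=3,interpolation=cv2.INTER_CUBIC))"
```

```text
(no output)
```

View pics/s2c.png

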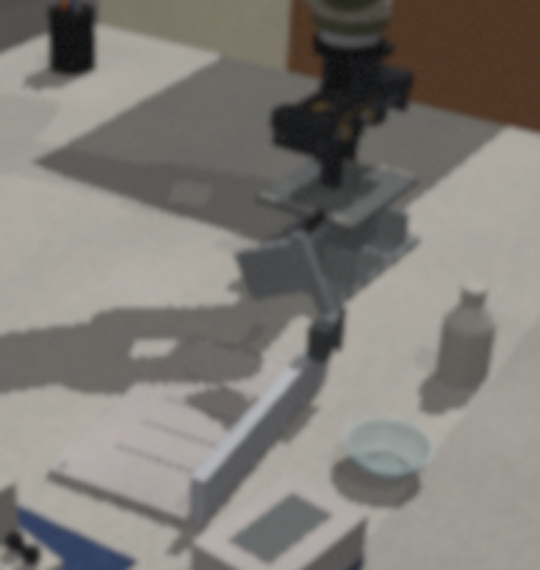

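```bash
python3 -m crank '[[0,0.07,0.6,0,0],[0,0.07,1.1,0,0],[0,0.3,1.3,0,0],[0,0.6,1.5,0,0],[0,0.6,1.5,0,0]]'; python3 -c "
from look import *
to([.4860-.01,.3332,.0868],89.6)"
```

```text
time: 9.65
eef_pos: [0.4827, 0.3336, 0.0916]
orientation: [-1.572, 0.007, 3.134]
wrist_force: [4.2, -1.5, 7.6]
opening: 0.0118
t 9.65 pos [0.4827 0.3336 0.0916] jaw -90.41 op 0.0118 F [ 4.2 -1.5  7.6] -> rows [0.67, 0.47, 0.05] yaw -0.0 j6 1.98
```

```bash
python3 -m crank '[[0,0.25,0.2,0,0],[0,0.5,0.4,0,0],[0,0.5,0.4,0,0]]'; python3 -c "
from look import *
to([.4860-.0139,.3332,.082],89.6)
p,d,cp,w=look('scene','s3')
img=cv2.imread('pics/s3.png');cv2.imwrite('pics/s3c.png',cv2.resize(img[130:220,310:410],None,fx=5,fy=5,interpolation=cv2.INTER_CUBIC))"
```

```text
time: 10.02
eef_pos: [0.4774, 0.3339, 0.0875]
orientation: [-1.573, 0.007, 3.134]
wrist_force: [3.7, -1.2, 8.1]
opening: 0.0117
t 10.03 pos [0.4774 0.3339 0.0875] jaw -90.41 op 0.0117 F [ 3.7 -1.2  8.1] -> rows [0.54, 0.55, 0.07] yaw -0.0 j6 1.99
```

View pics/s3c.png

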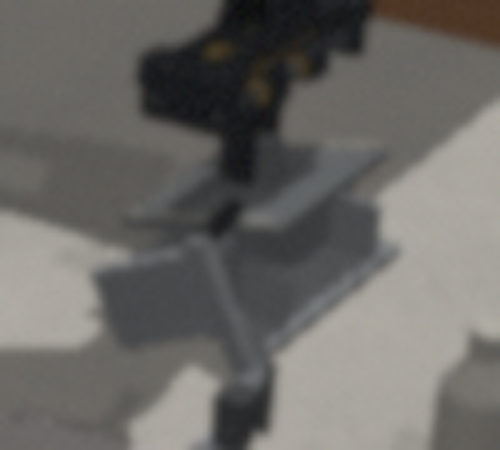

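```bash
python3 -m crank '[[0,0.2,0.25,0,0],[0,0.4,0.5,0,0],[0,0.55,0.75,0,0],[0,0.7,1.0,0,0],[0,0.75,1.15,0,0],[0,0.8,1.3,0,0],[0,0.8,1.3,0,0]]'; python3 -c "
from look import *
to([.4860-.0181,.3332,.0739],89.6)
p,d,cp,w=look('scene','s4')
img=cv2.imread('pics/s4.png');cv2.imwrite('pics/s4c.png',cv2.resize(img[130:220,310:410],None,fx=5,fy=5,interpolation=cv2.INTER_CUBIC))"
```

```text
time: 10.95
eef_pos: [0.4692, 0.3341, 0.0756]
orientation: [-1.573, 0.007, 3.135]
wrist_force: [-1.9, -1.3, 18.6]
opening: 0.0116
t 10.95 pos [0.4692 0.3341 0.0756] jaw -90.4 op 0.0116 F [-1.9 -1.3 18.6] -> rows [0.13, 0.16, 0.09] yaw 0.0 j6 1.99
```

View pics/s4c.png

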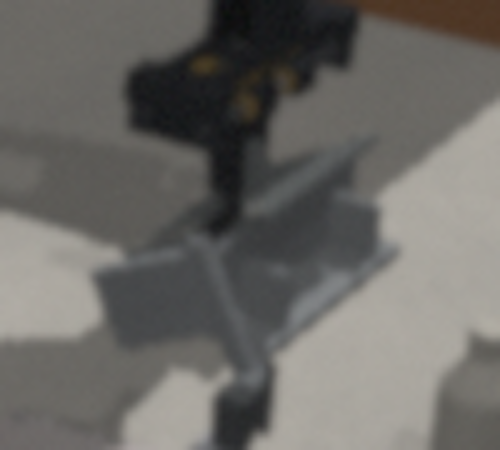

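The cover now leans at about 40° on the wall, with its upper edge near crop pixel (360,150). Next I release it.

```bash
python3 -m crank '[[0.3,0,0,0,0],[0.6,0,0,0,0],[0.7,0,0,0,0],[0.8,0,0,0,0],[0.8,0,0,0,0],[0.8,0,-3,0,0],[0.8,0,-8,0,0],[0.8,0,-14,0,0]]';python3 -m crank '[[0.8,0,-4,0,0],[0.8,0,-6,0,0],[0.4,3,-6,6,0],[0.4,3,-6,12,0],[0.4,3,-6,16,0],[0.4,3,-6,16,0]]'; python3 -c "
from look import *
p,d,cp,w=look('wrist','w5');z=w[...,2];v,u=np.indices(z.shape)
to([.5,0.1,.25],97)
"
```

```text
time: 12.0
eef_pos: [0.467, 0.3334, 0.2137]
orientation: [-1.57, -0.001, 3.134]
wrist_force: [0.6, 0.2, -1.1]
opening: 0.0702
time: 12.75
eef_pos: [0.4363, 0.1718, 0.2731]
orientation: [-1.571, 0.001, 3.131]
wrist_force: [0.5, 0.7, -0.6]
opening: 0.0353
t 12.8 pos [0.4363 0.1731 0.273 ] jaw -90.54 op 0.035 F [0.2 0.3 0.1] -> rows [-6.43, 2.3, 7.25] yaw -0.132 j6 1.7
```

View pics/w5.png

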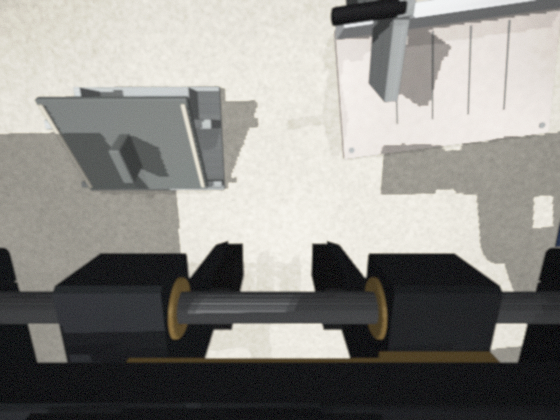

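The cover leans on the stand, with its body near (120,145) and its fin at (122,158). The stop's black bar is at (368,12). I'll measure both.

Run:
```python
from look import *
cp=pickle.load(open('pics/w5.pkl','rb'));d=np.load('pics/w5d.npy');w=cloud(d,cp)
img=cv2.imread('pics/w5.png').astype(int)
m=np.zeros(d.shape,bool);m[130:180,140:175]=1;m[110:140,100:170]=1
P=w[m];c=P.mean(0);n=np.linalg.svd(P-c)[2][2];n*=np.sign(n[2]);print('normal',n,'tilt deg',np.degrees(np.arccos(n[2])))
for u,v in [(40,99),(188,104),(90,187),(202,186)]:
    print(u,v,w[v,u].round(4), w[v-2:v+3,u-2:u+3].reshape(-1,3)[...,2].round(3).max())
v,u=np.indices(d.shape)
dark=(img.sum(2)<110)&(v<30)&(u>325)&(u<415)
P=w[dark];P=P[np.isfinite(P[:,0])];print('bar',len(P),P.min(0),P.max(0),np.median(P,0))
# deck frame
th=np.radians(6.9);A=np.array([[np.cos(th),-np.sin(th)],[np.sin(th),np.cos(th)]]);O=np.array([.5494,-.0257])
q=(P[:,:2]-O)@A;print('deck',q.min(0),q.max(0))
z=w[...,2]
rect(w,(v<170)&(u>330)&(z>.006)&(z<.0135),'floor',400)
rect(w,(v<170)&(u>330)&(z>.053)&(z<.06),'fence',100)
print('bar nominal world',O+A@np.array([.098,.131]),'down',O+A@np.array([-.002,.131]))
```

```text
Traceback (most recent call last):
numpy.linalg.LinAlgError: SVD did not converge
```

Run:
```python
from look import *
cp=pickle.load(open('pics/w5.pkl','rb'));d=np.load('pics/w5d.npy');w=cloud(d,cp)
img=cv2.imread('pics/w5.png').astype(int)
m=np.zeros(d.shape,bool);m[130:180,140:175]=1;m[110:130,100:170]=1
P=w[m];P=P[np.isfinite(P[:,0])];c=np.median(P,0);n=np.linalg.svd(P-c)[2][2];n*=np.sign(n[2]);print('normal',n,'tilt deg',np.degrees(np.arccos(n[2])))
for u,v in [(44,103),(185,108),(93,184),(198,183)]:
    print(u,v,w[v,u].round(4))
v,u=np.indices(d.shape)
dark=(img.sum(2)<110)&(v<30)&(u>325)&(u<415)
P=w[dark];P=P[np.isfinite(P[:,0])];print('bar',len(P),P.min(0),P.max(0),np.median(P,0))
th=np.radians(6.9);A=np.array([[np.cos(th),-np.sin(th)],[np.sin(th),np.cos(th)]]);O=np.array([.5494,-.0257])
q=(P[:,:2]-O)@A;print('deck',q.min(0),q.max(0))
z=w[...,2]
rect(w,(v<170)&(u>330)&(z>.006)&(z<.0135),'floor',400)
rect(w,(v<170)&(u>330)&(z>.053)&(z<.06),'fence',100)
print('bar nominal world',O+A@np.array([.098,.131]),'down',O+A@np.array([-.002,.131]))
```

```text
normal [-0.52411983  0.00228431  0.85164147] tilt deg 31.609344286298516
44 103 [0.5265 0.4011 0.0925]
185 108 [0.5205 0.263  0.0921]
93 184 [0.4352 0.4018 0.036 ]
198 183 [0.4355 0.2707 0.0378]
bar 876 [0.57220204 0.08326751 0.16252803] [0.58646383 0.1324607  0.170256  ] [0.57825346 0.10594149 0.16709223]
deck [0.04016008 0.10429865] [0.05176391 0.15375094]
floor [335, 7, 225, 152, 24067] z 0.0106 ctr [551.3 -35.1] size [151.7 261.5] ang 6.7 mean [ 0.5474 -0.0425  0.0105]
fence [411, 0, 130, 19, 1189] z 0.0555 ctr [622.  -30.2] size [ 14.3 130.6] ang 6.4 mean [ 0.6183 -0.0132  0.0555]
fence [344, 21, 30, 8, 114] z 0.0553 ctr [602.7  87.2] size [ 3.4 30.3] ang 6.6 mean [0.6027 0.0871 0.0553]
bar nominal world [0.63095229 0.11612462] down [0.53167656 0.10411094]
```

The measurement shows a problem. The tilt is only about 31.6° and the lower edge is at z≈0.03, so it sits on top of the lip. I'll push the fin away from the robot so the edge drops behind the lip.

```bash
python3 -m crank '[[0,1,0,-6,0],[0,1.6,0,-12,0],[0,1.6,0,-16,0],[0,1.6,4,-16,0],[0,1.6,9,-16,0],[0,1.6,14,-16,0],[0,1.6,18,-16,0],[0,1.6,20,-16,0]]'; python3 -c "
from h import *
to([.453,.3332,.069],89.6)"
```

```text
time: 13.8
eef_pos: [0.4202, 0.3348, 0.0704]
orientation: [-1.57, -0.003, 3.136]
wrist_force: [0.3, 0.5, -0.0]
opening: 0.0005
t 13.8 pos [0.4202 0.3348 0.0704] jaw -90.33 op 0.0005 F [ 0.3  0.5 -0. ] -> rows [-3.28, 0.13, 0.14] yaw 0.001 j6 2.03
```

```bash
python3 -m crank '[[0,-0.8,0,0,0],[0,-1.6,0,0,0],[0,-2.0,0,0,0],[0,-2.4,0,0,0],[0,-2.8,0,0,0],[0,-3.2,0,0,0],[0,-3.2,0,0,0]]'; python3 -c "
from look import *
to([.453,.3332,.069],89.6)
p,d,cp,w=look('scene','s6')
img=cv2.imread('pics/s6.png');cv2.imwrite('pics/s6c.png',cv2.resize(img[130:220,310:410],None,fx=5,fy=5,interpolation=cv2.INTER_CUBIC))"
```

```text
time: 14.68
eef_pos: [0.4473, 0.3333, 0.0719]
orientation: [-1.568, -0.014, 3.135]
wrist_force: [-26.6, 1.3, 5.2]
opening: 0.0004
t 14.68 pos [0.4473 0.3333 0.0719] jaw -90.37 op 0.0004 F [-26.6   1.3   5.2] -> rows [-0.58, 0.29, 0.01] yaw 0.001 j6 2.0
```

View pics/s6c.png

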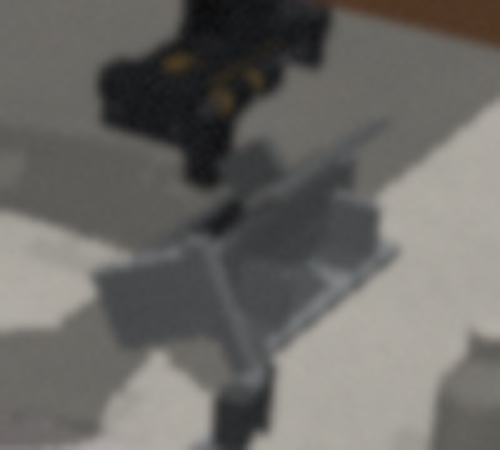

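```bash
python3 -m crank '[[0,1,0,0,0],[0,3,0,0,0],[0,4,-3,0,0],[0,4,-8,0,0],[0,4,-14,0,0],[0,4,-20,0,0],[0,4,-20,5,0],[0,4,-20,10,0]]'
cat > cov.py <<'E'
from look import *
def cov(tag):
    p,d,cp,w=look('wrist',tag)
    g=proj([[.47,.29,.07]],cp)[0].round().astype(int);print('px',g)
    v,u=np.indices(d.shape)
    m=(abs(w[...,0]-.475)<.035)&(abs(w[...,1]-.285)<.022)&(w[...,2]>.02)
    P=w[m];c=np.median(P,0);n=np.linalg.svd(P-c)[2][2];n*=np.sign(n[2]);print(m.sum(),'normal',n.round(3),'tilt deg',np.degrees(np.arccos(n[2])),'rms',((P-c)@n).std())
    m2=np.isfinite(w[...,0])&(abs((w-c)@n)<.004)&(w[...,2]>.01)&(abs(w[...,1]-.333)<.12)&(abs(w[...,0]-.48)<.1)
    Q=w[m2];print('slab',Q.min(0).round(4),Q.max(0).round(4),Q.mean(0).round(4))
E
python3 -c "
from cov import *
cov('w6')
to([.453,.3332,.069],89.6)"
```

```text
time: 15.72
eef_pos: [0.413, 0.2329, 0.2743]
orientation: [-1.572, 0.004, 3.135]
wrist_force: [0.2, -0.1, -0.3]
opening: 0.0006
px [226 136]
2428 normal [-0.175  0.984  0.044] tilt deg 87.50146293081406 rms 0.01165536039011667
slab [0.422  0.2551 0.01  ] [0.5483 0.2981 0.3681] [0.4424 0.2626 0.3235]
t 15.78 pos [0.4128 0.2288 0.2741] jaw -90.53 op 0.0003 F [ 2.2 -0.9  2.2] -> rows [-3.86, 20.51, -10.51] yaw -0.002 j6 1.84
```

View pics/w6.png

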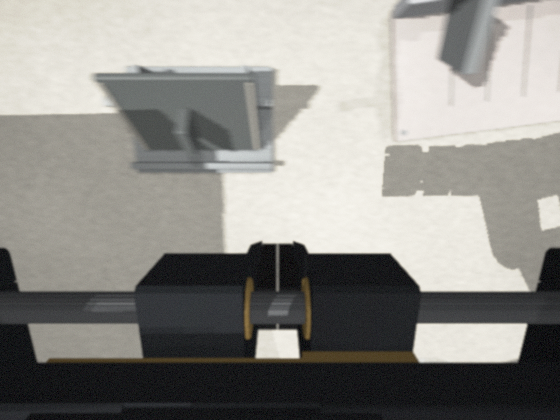

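```bash
sed -i 's/(w\[...,2\]>.02)$/(w[...,2]>.03)\&(w[...,2]<.12)\&(v<235)/; s/&(w\[...,2\]>.01)&/\&(w[...,2]>.01)\&(v<235)\&/' cov.py; python3 -c "
from cov import *
cov('w7')
to([.453,.3332,.069],89.6)"
```

```text
px [221 136]
1886 normal [-0.798  0.018  0.602] tilt deg 52.99644574641896 rms 0.0006038782292281595
slab [0.4424 0.2463 0.01  ] [0.5278 0.4168 0.111 ] [0.496  0.3318 0.074 ]
t 15.82 pos [0.413  0.231  0.2742] jaw -90.64 op 0.0001 F [ 0.9  0.6 -1.1] -> rows [-3.82, 20.53, -10.27] yaw -0.004 j6 1.84
```

```bash
python3 - <<'E'
s=open('h.py').read()
i=s.index('def to(')
s=s[:i]+'''def to(p,jaw=None):
    """target TCP world p(m), jaw angle deg (tool z in world xy, mod 180); rows in current tool axes"""
    s,M=frame(); d=M.T@(np.array(p)-s['eef_pos'])*100
    cur=np.degrees(np.arctan2(M[1,2],M[0,2])); y=0
    if jaw is not None:
        j1=np.degrees(np.arctan2(p[1],p[0])); j6=(j1-jaw+90)%180-90
        j1c,j6c=np.degrees(s['joint_positions'][[0,5]])
        y=-np.radians((j1-j6)-(j1c-j6c))
    print('t',round(s['time'],2),'pos',s['eef_pos'].round(4),'jaw',round(cur,2),'op',round(s['opening'],4),'F',s['wrist_force'].round(1),'-> rows',d.round(2).tolist(),'yaw',round(float(y),3), 'j6',round(s['joint_positions'][5],2))
TH=np.radians(6.85);A=np.array([[np.cos(TH),-np.sin(TH)],[np.sin(TH),np.cos(TH)]]);O=np.array([.5494,-.0257])
def dk(x,y,z):
    q=O+A@np.array([x,y])/1000; return np.array([q[0],q[1],z/1000])
def todeck(p): return A.T@(np.array(p)[:2]-O)*1000
'''
open('h.py','w').write(s)
E
python3 -c "
from h import *
to(dk(46,131,230),6.85)"
```

```text
t 15.82 pos [0.413  0.231  0.2742] jaw -90.64 op 0.0001 F [ 0.9  0.6 -1.1] -> rows [-16.76, 4.47, 11.93] yaw -1.702 j6 1.84
```

```bash
python3 -m crank '[[0.5,-2,0,1.5,-0.18],[0.7,-4,0,3,-0.37],[0.7,-6,0.5,4.5,-0.55],[0.7,-8,1,6,-0.74],[0.7,-10.5,1.5,7.5,-0.92],[0.7,-13,2,9,-1.1],[0.7,-15,2.5,10.5,-1.29],[0.7,-16.7,2.5,12,-1.47]]'; python3 -m crank '[[0.7,0,0,0,-0.1],[0.7,0,0,0,-0.23],[0.7,0,0,0,-0.23]]'; python3 -c "
from look import *
p,d,cp,w=look('scene','s7')
img=cv2.imread('pics/s7.png');cv2.imwrite('pics/s7c.png',cv2.resize(img[100:260,280:440],None,fx=3.6,fy=3.6,interpolation=cv2.INTER_CUBIC))
p,d,cp,w=look('wrist','w8')
to(dk(46,131,158),6.85)"
```

```text
time: 16.82
eef_pos: [0.5799, 0.1128, 0.248]
orientation: [-1.57, 0.0, -1.673]
wrist_force: [0.2, -1.2, 0.2]
opening: 0.0616
time: 17.2
eef_pos: [0.5792, 0.1132, 0.2483]
orientation: [-1.569, -0.0, -1.45]
wrist_force: [0.0, -0.3, 0.2]
opening: 0.0617
t 17.3 pos [0.579  0.1131 0.2482] jaw 6.85 op 0.0616 F [-0.1  0.7  0.4] -> rows [0.33, 9.02, -0.0] yaw 0.0 j6 -0.13
```

View pics/s7c.png

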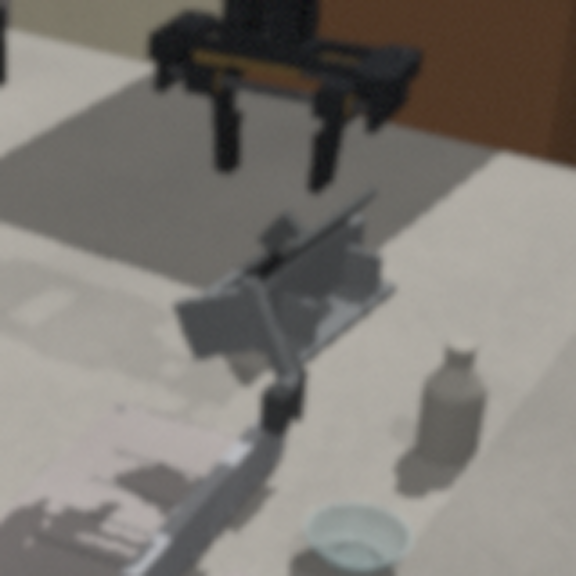

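View pics/w8.png

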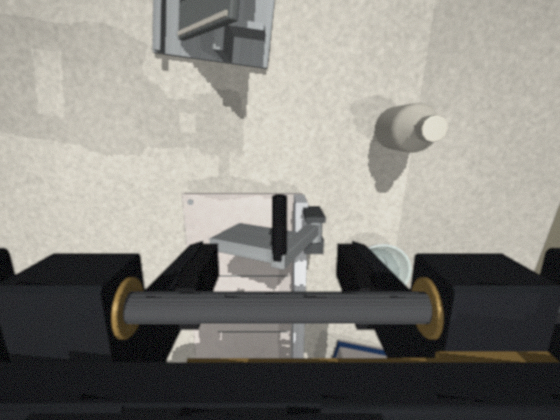

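The black bar is at column 280, rows 195–258, midway between the fingers (column 277). I'll descend and grip it.

```bash
python3 -m crank '[[0.7,0.3,4,0,0],[0.7,0.3,7,0,0],[0.5,0.3,9,0,0],[0.3,0.3,9,0,0],[0,0.3,9,0,0],[0,0.3,9,0,0],[0,0.3,9,0,0],[0,0.3,9,0,0]]'; python3 -m crank '[[0,0,0,0,0],[0,0,0,0,0],[0,0,0,0,0]]';python3 - <<'E'
from h import *
to(dk(46,131,158),6.85)
s,M=frame();print(todeck(s['eef_pos']))
E
```

```text
time: 18.3
eef_pos: [0.5793, 0.1097, 0.1582]
orientation: [-1.57, -0.0, -1.449]
wrist_force: [-0.4, 0.3, 1.5]
opening: 0.0108
time: 18.68
eef_pos: [0.5791, 0.1097, 0.1581]
orientation: [-1.571, -0.0, -1.449]
wrist_force: [-2.2, 0.3, 5.7]
opening: 0.0109
t 18.68 pos [0.5791 0.1097 0.1581] jaw 6.99 op 0.0109 F [-2.2  0.3  5.7] -> rows [-0.01, 0.01, 0.04] yaw 0.002 j6 -0.14
[ 45.64336165 130.91631846]
```

```bash
python3 -m crank '[[0,0,0.3,-0.6,0],[0,0,0.7,-1.2,0],[0,0,1.17,-1.82,0],[0,0,1.17,-1.82,0]]';python3 - <<'E'
from h import *
to(dk(46,131,158),6.85)
E
```

```text
time: 19.18
eef_pos: [0.5607, 0.1076, 0.1452]
orientation: [-1.571, 0.0, -1.449]
wrist_force: [5.1, 1.9, -3.0]
opening: 0.0106
t 19.18 pos [0.5607 0.1076 0.1452] jaw 6.99 op 0.0106 F [ 5.1  1.9 -3. ] -> rows [0.0, -1.29, 1.89] yaw 0.003 j6 -0.14
```

Forces are small, so I continue along the arc.

```bash
python3 -m crank '[[0,0,0.8,-0.8,0],[0,0,1.63,-1.5,0],[0,0,2.6,-2.1,0],[0,0,3.6,-2.52,0],[0,0,4.3,-2.75,0],[0,0,5.03,-2.91,0],[0,0,5.8,-3.0,0],[0,0,5.8,-3.0,0]]';python3 - <<'E'
from look import *
to(dk(-2,131,80),6.85)
p,d,cp,w=look('scene','s8')
img=cv2.imread('pics/s8.png');cv2.imwrite('pics/s8c.png',cv2.resize(img[130:290,250:410],None,fx=3.6,fy=3.6,interpolation=cv2.INTER_CUBIC))
E
```

```text
time: 20.18
eef_pos: [0.5332, 0.1043, 0.0884]
orientation: [-1.565, 0.0, -1.449]
wrist_force: [9.5, 4.6, 0.4]
opening: 0.0108
t 20.18 pos [0.5332 0.1043 0.0884] jaw 6.97 op 0.0108 F [9.5 4.6 0.4] -> rows [-0.0, 0.84, -0.14] yaw 0.003 j6 -0.15
```

View pics/s8c.png

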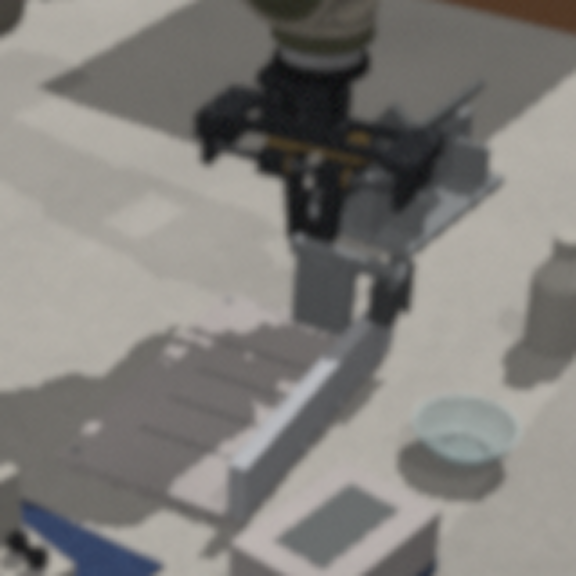

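```bash
python3 -m crank '[[0,0,0.4,0.1,0],[0,0,0.8,0.1,0],[0,0,1.1,0.1,0],[0,0,1.1,0.1,0]]';python3 - <<'E'
from look import *
to(dk(-2,131,80),6.85)
E
```

```text
time: 20.72
eef_pos: [0.5334, 0.1044, 0.0814]
orientation: [-1.564, -0.0, -1.448]
wrist_force: [-7.4, 3.1, 40.0]
opening: 0.0109
t 20.73 pos [0.5334 0.1044 0.0814] jaw 7.01 op 0.0109 F [-7.4  3.1 40. ] -> rows [0.01, 0.14, -0.16] yaw 0.003 j6 -0.15
```

```bash
python3 -m crank '[[0.5,0,-0.4,0,0],[0.5,0,-0.4,0,0],[0.5,0,-0.4,0,0],[0.5,0,-0.4,0,0],[0.5,0,-4,0,0],[0.7,0,-9,0,0],[0.8,0,-15,0,0],[0.8,3,-18,-3,0]]';python3 - <<'E'
from look import *
p,d,cp,w=look('wrist','w9')
z=w[...,2];v,u=np.indices(d.shape)
img=cv2.imread('pics/w9.png').astype(int)
dark=(img.sum(2)<120)&(v<240)&(z>.05)&(z<.12);n,l,st,_=cv2.connectedComponentsWithStats(dark.astype(np.uint8))
for i in range(1,n):
    if st[i,4]>150:
        P=w[l==i];print(st[i],P.min(0).round(4),P.max(0).round(4),np.array([todeck(q) for q in (P.min(0),P.max(0))]).round(0).tolist(),np.percentile(P[:,2],95))
to(dk(-2,131,80),6.85)
E
```

```text
time: 21.72
eef_pos: [0.507, 0.071, 0.2595]
orientation: [-1.567, -0.001, -1.446]
wrist_force: [0.1, -0.8, -0.2]
opening: 0.0698
[301 149   7  41 202] [0.5252 0.0802 0.0871] [0.535  0.121  0.0937] [[-11.0, 108.0], [3.0, 147.0]] 0.09253259629533575
t 21.77 pos [0.5048 0.0679 0.2623] jaw 7.01 op 0.0705 F [ 2.1 -0.7  4.1] -> rows [-3.32, 18.24, 3.01] yaw 0.003 j6 -0.22
```

View pics/w9.png

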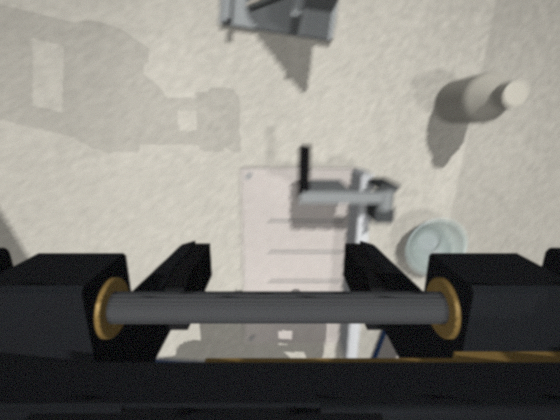

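The stop is down: its bar is at (305,168) and the bar centre is about 86 mm high. Now to rack 1.

```bash
python3 -c "
from h import *
to([.48,-.27,.25],0)"
cat > racks.py <<'E'
from look import *
def racks(tag,n='wrist'):
    p,d,cp,w=look(n,tag);z=w[...,2];v,u=np.indices(d.shape)
    hsv=cv2.cvtColor(p,cv2.COLOR_RGB2HSV)
    lim=(v<238) if n=='wrist' else np.ones_like(v,bool)
    base=lim&(hsv[...,1]<110)
    rect(w,base&(z>.026)&(z<.1),'all',250);rect(w,base&(z>.08)&(z<.1),'fin',60)
E
```

```text
t 21.77 pos [0.5048 0.0679 0.2623] jaw 7.01 op 0.0705 F [ 2.1 -0.7  4.1] -> rows [33.23, 1.29, -6.59] yaw 0.122 j6 -0.22
```

```bash
python3 -m crank '[[1,6,0,-0.8,0],[1,12,0,-1.6,0],[1,18,0,-2.4,0],[1,24,0,-3.2,0],[1,30,0,-4,0],[1,36,0,-5,0],[1,42,0,-6,0.1],[1,48,0,-7,0.12]]'; python3 -m crank '[[1,3,0,0,0],[1,3,0,0,0],[1,3,0,0,0]]'; python3 -c "
from racks import *
racks('w10')
to([.5421,-.2933,.2],-11.8)"
```

```text
time: 22.78
eef_pos: [0.4945, -0.4164, 0.2565]
orientation: [-1.571, 0.001, -1.571]
wrist_force: [0.4, -0.2, -0.7]
opening: 0.0881
time: 23.15
eef_pos: [0.4952, -0.4435, 0.2568]
orientation: [-1.571, 0.001, -1.568]
wrist_force: [-0.8, 0.8, 0.1]
opening: 0.088
all [271, 10, 108, 70, 5016] z 0.0374 ctr [ 542.8 -293. ] size [ 44.9 108.2] ang 78.3 mean [ 0.5409 -0.2949  0.0464]
all [141, 18, 107, 67, 4877] z 0.0376 ctr [ 404.8 -299.4] size [ 44.9 107.9] ang 79.5 mean [ 0.4078 -0.3016  0.0482]
all [282, 111, 99, 56, 3748] z 0.0373 ctr [ 556.  -389.1] size [107.9  45.3] ang 11.0 mean [ 0.5541 -0.388   0.0469]
all [167, 129, 99, 53, 3581] z 0.0373 ctr [ 423.3 -408.3] size [108.1  45.2] ang 10.3 mean [ 0.4265 -0.4064  0.0473]
all [8, 130, 44, 31, 332] z 0.0497 ctr [ 209.9 -398.3] size [44.8 33.7] ang 7.5 mean [ 0.2136 -0.3924  0.0454]
fin [321, 10, 23, 44, 586] z 0.0887 ctr [ 542.6 -292.9] size [32.2 12. ] ang 78.3 mean [ 0.5421 -0.2935  0.0882]
fin [171, 18, 19, 43, 634] z 0.0885 ctr [ 404.8 -299.4] size [31.8 12.8] ang 80.4 mean [ 0.4057 -0.2997  0.0879]
fin [332, 124, 17, 35, 450] z 0.0886 ctr [ 555.9 -388.9] size [12.4 31.8] ang 11.5 mean [ 0.5552 -0.3888  0.0882]
fin [197, 144, 20, 34, 439] z 0.0885 ctr [ 423.5 -408.2] size [12.1 31.9] ang 10.3 mean [ 0.4241 -0.4077  0.0881]
t 23.2 pos [ 0.4954 -0.4432  0.2571] jaw 0.18 op 0.0881 F [-0.   0.5 -0.7] -> rows [-14.97, 5.72, 4.72] yaw 0.209 j6 -0.91
```

View pics/w10.png

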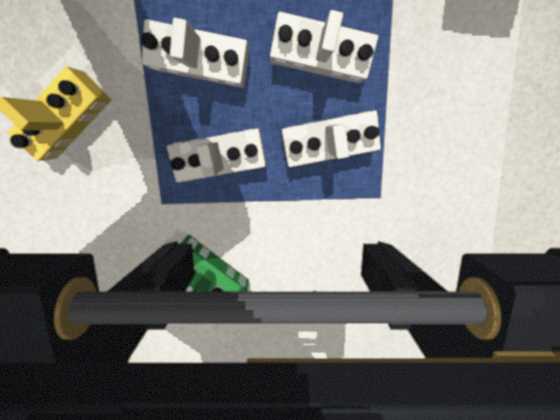

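Four white racks are on the pad at (324,46), (196,50), (332,138) and (216,155). Yellow (60,115) and green (210,265) are decoys. I'll take the rack at (324,46) first.

```bash
python3 -m crank '[[1,-5,1.5,1.5,0.1],[1,-10,3,3,0.2],[1,-15,5,4.7,0.209],[1,-15,8,4.7,0.209],[1,-15,12,4.7,0.209],[1,-15,16,4.7,0.209],[1,-15,17,4.7,0.209],[1,-15,17,4.7,0.209]]'; python3 -c "
from h import *
to([.5426,-.293,.070],-11.7)"
```

```text
time: 24.2
eef_pos: [0.5421, -0.2939, 0.0878]
orientation: [-1.57, -0.0, -1.777]
wrist_force: [-0.1, 1.1, 0.2]
opening: 0.0887
t 24.2 pos [ 0.5421 -0.2939  0.0878] jaw -11.82 op 0.0887 F [-0.1  1.1  0.2] -> rows [-0.1, 1.78, 0.03] yaw -0.002 j6 -0.48
```

```bash
python3 -m crank '[[1,-0.1,1,0,0],[0.8,-0.1,1.7,0,0],[0.3,-0.1,1.7,0,0],[0,-0.1,1.7,0,0],[0,-0.1,1.7,0,0],[0,-0.1,1.7,0,0],[0,-0.1,1.7,0,0],[0,-0.1,1.7,0,0]]';python3 -m crank '[[0,0,0,0,0],[0,0,0,0,0],[0,0,0,0,0],[0,0,0,0,0]]'; python3 -c "
from h import *
to([.5426,-.293,.070],-11.7);print(dk(8,60,190));to(dk(8,60,190),6.85)"
```

```text
time: 25.2
eef_pos: [0.542, -0.2934, 0.0701]
orientation: [-1.571, -0.0, -1.778]
wrist_force: [-0.6, -0.4, -0.3]
opening: 0.0203
time: 25.7
eef_pos: [0.5422, -0.2934, 0.0701]
orientation: [-1.57, -0.0, -1.778]
wrist_force: [2.1, 0.7, -0.3]
opening: 0.0117
t 25.7 pos [ 0.5422 -0.2934  0.0701] jaw -11.86 op 0.0117 F [ 2.1  0.7 -0.3] -> rows [-0.05, 0.01, 0.03] yaw -0.003 j6 -0.48
[0.55018667 0.03482587 0.19      ]
t 25.7 pos [ 0.5422 -0.2934  0.0701] jaw -11.86 op 0.0117 F [ 2.1  0.7 -0.3] -> rows [-32.29, -11.99, -5.96] yaw -0.327 j6 -0.48
```

```bash
python3 -m crank '[[0,0,-5,0,0],[0,-3,-9,-1,-0.03],[0,-9,-9,-2,-0.1],[0,-15,-9,-3,-0.17],[0,-21,-9,-4,-0.24],[0,-27,-9,-5,-0.3],[0,-32.3,-9,-6,-0.327],[0,-32.3,-9,-6,-0.327]]'; python3 -c "
from h import *
to(dk(4,62,82),6.85)"
```

```text
time: 26.7
eef_pos: [0.5487, 0.0385, 0.1596]
orientation: [-1.573, 0.001, -1.446]
wrist_force: [0.1, -1.5, -2.9]
opening: 0.0116
t 26.7 pos [0.5487 0.0385 0.1596] jaw 7.17 op 0.0116 F [ 0.1 -1.5 -2.9] -> rows [0.18, 7.76, -0.28] yaw 0.006 j6 -0.27
```

```bash
python3 -m crank '[[0,0.2,3,-0.3,0.005],[0,0.2,5.5,-0.3,0.005],[0,0.2,7.2,-0.3,0.005],[0,0.2,7.8,-0.3,0.005],[0,0.2,7.8,-0.3,0.005],[0,0.2,7.8,-0.3,0.005]]'; python3 -c "
from h import *
to(dk(11,73,79),6.85)"
```

```text
time: 27.45
eef_pos: [0.5473, 0.0325, 0.0827]
orientation: [-1.57, -0.0, -1.456]
wrist_force: [-0.2, 0.6, -2.9]
opening: 0.0114
t 27.45 pos [0.5473 0.0325 0.0827] jaw 6.57 op 0.0114 F [-0.2  0.6 -2.9] -> rows [-1.5, 0.37, 0.61] yaw -0.005 j6 -0.27
```

```bash
python3 -m crank '[[0,0,0.2,0.2,0],[0,0,0.25,0.4,0],[0,0,0.25,0.6,0],[0,0,0.25,0.7,0],[0,0,0.25,0.75,0],[0,0,0.25,0.75,0]]'; python3 -c "
from h import *
to(dk(11,73,79),6.85)"
```

```text
time: 28.2
eef_pos: [0.5544, 0.0336, 0.0796]
orientation: [-1.571, 0.0, -1.456]
wrist_force: [0.1, 0.3, -3.4]
opening: 0.0119
t 28.2 pos [0.5544 0.0336 0.0796] jaw 6.59 op 0.0119 F [ 0.1  0.3 -3.4] -> rows [-1.47, 0.06, -0.11] yaw -0.005 j6 -0.27
```

```bash
python3 -m crank '[[0,0,0,0.1,0],[0,0,0,0.2,0],[0,0,0,0.2,0]]'; python3 -c "
from h import *
to(dk(11,73,79),6.85)"; python3 -m crank '[[0,0,0,0.1,0],[0,0,0,0.2,0],[0,0,0,0.2,0]]'; python3 -c "
from h import *
to(dk(11,73,79),6.85)"
```

```text
time: 28.58
eef_pos: [0.555, 0.0337, 0.0794]
orientation: [-1.575, 0.0, -1.456]
wrist_force: [-5.6, -1.8, 0.2]
opening: 0.0116
t 28.57 pos [0.555  0.0337 0.0794] jaw 6.6 op 0.0116 F [-5.6 -1.8  0.2] -> rows [-1.47, 0.04, -0.17] yaw -0.005 j6 -0.27
time: 28.95
eef_pos: [0.5551, 0.0339, 0.0793]
orientation: [-1.579, 0.0, -1.455]
wrist_force: [-15.7, -4.1, 8.2]
opening: 0.012
t 28.95 pos [0.5551 0.0339 0.0793] jaw 6.62 op 0.012 F [-15.7  -4.1   8.2] -> rows [-1.45, 0.04, -0.18] yaw -0.005 j6 -0.27
```

```bash
python3 -m crank '[[0,0,0,-0.3,0],[0,-0.3,0,-0.3,0],[0,-0.6,0,-0.3,0],[0,-0.9,0,-0.3,0],[0,-1.2,0,-0.3,0],[0,-1.3,0,-0.3,0],[0,-1.3,0,-0.3,0]]'; python3 -c "
from h import *
to(dk(11,73,79),6.85)"
```

```text
time: 29.82
eef_pos: [0.5534, 0.0467, 0.0793]
orientation: [-1.573, -0.0, -1.455]
wrist_force: [-4.6, -2.8, -1.0]
opening: 0.0116
t 29.82 pos [0.5534 0.0467 0.0793] jaw 6.61 op 0.0116 F [-4.6 -2.8 -1. ] -> rows [-0.15, 0.03, -0.16] yaw -0.005 j6 -0.24
```

```bash
python3 -m crank '[[0,-0.1,0,0,0],[0,-0.2,0,0,0],[0,-0.2,0,0,0]]'; python3 -c "
from h import *
to(dk(11,73,79),6.85)"
```

```text
time: 30.2
eef_pos: [0.5533, 0.0478, 0.0795]
orientation: [-1.573, -0.002, -1.455]
wrist_force: [-5.5, -7.3, -0.7]
opening: 0.0118
t 30.2 pos [0.5533 0.0478 0.0795] jaw 6.61 op 0.0118 F [-5.5 -7.3 -0.7] -> rows [-0.05, 0.05, -0.16] yaw -0.006 j6 -0.24
```

```bash
python3 -m crank '[[0,0,0.1,0,0],[0,0,0.2,0,0],[0,0,0.2,0,0],[0.2,0,0.2,0,0],[0.4,0,0.2,0,0],[0.6,0,0.2,0,0],[0.7,0,0.2,0,0],[0.7,0,0.2,0,0]]'; python3 -c "
from h import *
to(dk(11,73,79),6.85)"
```

```text
time: 31.2
eef_pos: [0.5537, 0.0487, 0.0775]
orientation: [-1.571, 0.0, -1.456]
wrist_force: [0.3, -0.7, 0.5]
opening: 0.0554
t 31.2 pos [0.5537 0.0487 0.0775] jaw 6.59 op 0.0554 F [ 0.3 -0.7  0.5] -> rows [0.04, -0.15, -0.22] yaw -0.004 j6 -0.24
```

```bash
python3 -c "
from h import *
to([.5,-.45,.25],6.6)"; python3 -m crank '[[0.9,0,-5,0,0],[1,2,-11,0,0],[1,8,-17,0,0],[1,14,-17,0,0],[1,20,-17,0,0],[1,26,-17,0,0],[1,32,-17,0,0],[1,38,-17,0,0]]'; python3 -c "
from racks import *
p,d,cp,w=look('wrist','w11')
to([.5,-.45,.25],6.6)"
```

```text
t 31.2 pos [0.5537 0.0487 0.0775] jaw 6.59 op 0.0554 F [ 0.3 -0.7  0.5] -> rows [48.92, -17.25, -11.06] yaw -0.0 j6 -0.24
time: 32.2
eef_pos: [0.5966, -0.3257, 0.2476]
orientation: [-1.571, 0.0, -1.456]
wrist_force: [0.6, -0.0, 0.1]
opening: 0.0883
t 32.25 pos [ 0.5958 -0.333   0.246 ] jaw 6.26 op 0.0876 F [-3.1 -4.1 -2.8] -> rows [10.58, -0.37, -10.8] yaw -0.006 j6 -0.79
```

View pics/w11.png

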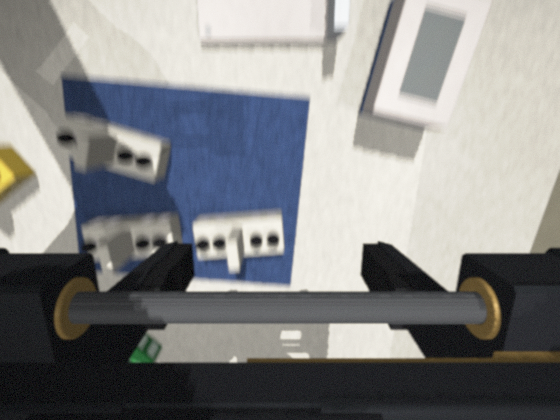

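```bash
python3 -m crank '[[1,5,0,-5,0],[1,10.6,0,-9,0],[1,11,0,-10,0],[1,11,0,-10,0]]'; python3 -c "
from racks import *
racks('w12')
to([.556,-.389,.075],11.1)"
```

```text
time: 32.75
eef_pos: [0.5092, -0.4451, 0.2474]
orientation: [-1.571, 0.001, -1.458]
wrist_force: [0.8, -0.1, 0.1]
opening: 0.0879
all [138, 0, 112, 77, 5329] z 0.0377 ctr [ 404.7 -299.4] size [ 44.8 108.3] ang 79.7 mean [ 0.4082 -0.3018  0.0485]
all [484, 0, 76, 16, 668] z 0.0372 ctr [ 728.2 -232.6] size [ 2.4 63.9] ang 84.8 mean [ 0.7364 -0.2333  0.0382]
all [276, 119, 99, 48, 3881] z 0.0373 ctr [ 555.6 -389.1] size [107.   45.2] ang 11.1 mean [ 0.5539 -0.3881  0.0468]
all [156, 124, 100, 46, 3878] z 0.0374 ctr [ 423.6 -408.2] size [107.6  45.2] ang 10.2 mean [ 0.4266 -0.4065  0.0477]
fin [167, 0, 23, 44, 706] z 0.0885 ctr [ 404.8 -299.4] size [31.7 12.4] ang 79.4 mean [ 0.4058 -0.2999  0.0878]
fin [326, 129, 15, 35, 471] z 0.0886 ctr [ 555.8 -388.9] size [12.2 31.9] ang 11.4 mean [ 0.5552 -0.3888  0.0883]
fin [185, 133, 19, 35, 493] z 0.0885 ctr [ 423.3 -408.2] size [12.4 32. ] ang 10.4 mean [ 0.4242 -0.4077  0.088 ]
t 32.8 pos [ 0.5102 -0.4439  0.2475] jaw 6.58 op 0.0883 F [ 0.  -0.4  0.4] -> rows [-4.92, 17.26, 5.17] yaw -0.079 j6 -1.01
```

```bash
python3 -m crank '[[1,-3,3,3,-0.05],[1,-4.9,7,5.1,-0.079],[1,-4.9,11,5.1,-0.079],[1,-4.9,15,5.1,-0.079],[1,-4.9,17.3,5.1,-0.079],[1,-4.9,17.7,5.1,-0.079],[0.8,-4.9,17.7,5.1,-0.079],[0.5,-4.9,17.7,5.1,-0.079]]'; python3 -c "
from h import *
to([.556,-.389,.070],11.1)"
```

```text
time: 33.8
eef_pos: [0.5557, -0.3899, 0.072]
orientation: [-1.569, -0.002, -1.376]
wrist_force: [0.1, -0.4, 0.8]
opening: 0.0703
t 33.8 pos [ 0.5557 -0.3899  0.072 ] jaw 11.14 op 0.0703 F [ 0.1 -0.4  0.8] -> rows [-0.08, 0.2, 0.05] yaw 0.001 j6 -0.98
```

```bash
python3 -m crank '[[0.3,-0.1,0.1,0,0],[0,-0.1,0.1,0,0],[0,-0.1,0.1,0,0],[0,-0.1,0.1,0,0],[0,-0.1,0.1,0,0],[0,-0.1,0.1,0,0],[0,-0.1,0.1,0,0],[0,-0.1,0.1,0,0]]';python3 -m crank '[[0,0,0,0,0],[0,0,0,0,0]]';python3 -c "
from h import *
to(dk(5,17,165),6.85)"
```

```text
time: 34.8
eef_pos: [0.555, -0.389, 0.0696]
orientation: [-1.57, -0.0, -1.377]
wrist_force: [1.8, -0.7, -0.3]
opening: 0.0117
time: 35.05
eef_pos: [0.5549, -0.389, 0.0696]
orientation: [-1.571, -0.0, -1.377]
wrist_force: [1.5, -0.4, -0.8]
opening: 0.012
t 35.05 pos [ 0.5549 -0.389   0.0696] jaw 11.12 op 0.012 F [ 1.5 -0.4 -0.8] -> rows [-37.41, -9.54, 7.09] yaw 0.075 j6 -0.98
```

```bash
python3 -m crank '[[0,0,-5,0,0],[0,-4,-9.5,0.8,0.01],[0,-10,-9.5,2,0.02],[0,-16,-9.5,3,0.03],[0,-22,-9.5,4.2,0.045],[0,-28,-9.5,5.4,0.06],[0,-34,-9.5,6.5,0.075],[0,-37.4,-9.5,7.1,0.075]]'; python3 -m crank '[[0,0,0,0,0],[0,0,0,0,0]]';python3 -c "
from h import *
to(dk(5,17,82),6.85)"
```

```text
time: 36.05
eef_pos: [0.5513, -0.0056, 0.1642]
orientation: [-1.573, 0.001, -1.45]
wrist_force: [0.1, 0.0, -2.9]
opening: 0.0117
time: 36.3
eef_pos: [0.5522, -0.009, 0.1643]
orientation: [-1.572, -0.0, -1.452]
wrist_force: [-0.6, -0.5, -3.4]
opening: 0.0119
t 36.3 pos [ 0.5522 -0.009   0.1643] jaw 6.8 op 0.0119 F [-0.6 -0.5 -3.4] -> rows [-0.07, 8.23, 0.03] yaw -0.001 j6 -0.35
```

```bash
python3 -m crank '[[0,0,4,0,0],[0,0,7,0,0],[0,0,8.3,0,0],[0,0,8.45,0.2,0],[0,0,8.45,0.45,0],[0,0,8.45,0.65,0],[0,0,8.45,0.8,0],[0,0,8.45,0.9,0]]'; python3 -m crank '[[0,0,0,0,0],[0,0,0,0,0]]';python3 -c "
from h import *
to(dk(12.6,28.5,79),6.85)"
```

```text
time: 37.3
eef_pos: [0.5599, -0.0073, 0.0803]
orientation: [-1.575, 0.0, -1.451]
wrist_force: [-10.9, -3.0, 3.5]
opening: 0.012
time: 37.55
eef_pos: [0.5599, -0.0073, 0.0803]
orientation: [-1.574, 0.0, -1.451]
wrist_force: [-7.6, -1.7, 1.2]
opening: 0.0119
t 37.55 pos [ 0.5599 -0.0073  0.0803] jaw 6.84 op 0.0119 F [-7.6 -1.7  1.2] -> rows [-1.15, 0.13, 0.0] yaw -0.001 j6 -0.34
```

```bash
python3 -m crank '[[0,-0.2,0,-0.1,0],[0,-0.5,0,-0.1,0],[0,-0.8,0,-0.1,0],[0,-1.0,0,-0.1,0],[0,-1.15,0,-0.1,0],[0,-1.25,0,-0.1,0],[0,-1.3,0,-0.1,0],[0,-1.3,0,-0.1,0]]';python3 -c "
from h import *
to(dk(12.6,28.5,79),6.85)"
```

```text
time: 38.55
eef_pos: [0.5583, 0.0056, 0.08]
orientation: [-1.572, -0.0, -1.452]
wrist_force: [-5.4, -2.2, -1.4]
opening: 0.0119
t 38.55 pos [0.5583 0.0056 0.08  ] jaw 6.83 op 0.0119 F [-5.4 -2.2 -1.4] -> rows [0.16, 0.1, 0.0] yaw -0.001 j6 -0.32
```

```bash
python3 -m crank '[[0,-0.1,0,0,0],[0,-0.15,0,0,0],[0,-0.2,0,0,0],[0,-0.2,0,0,0]]';python3 -c "
from h import *
to(dk(12.6,28.5,79),6.85)"
```

```text
time: 39.05
eef_pos: [0.5583, 0.0064, 0.0801]
orientation: [-1.572, -0.002, -1.451]
wrist_force: [-4.9, -9.4, -2.3]
opening: 0.0121
t 39.05 pos [0.5583 0.0064 0.0801] jaw 6.84 op 0.0121 F [-4.9 -9.4 -2.3] -> rows [0.23, 0.11, -0.0] yaw -0.002 j6 -0.32
```

```bash
python3 -m crank '[[0,0,0.15,0,0],[0,0,0.25,0,0],[0,0,0.25,0,0],[0.2,0,0.25,0,0],[0.4,0,0.25,0,0],[0.6,0,0.25,0,0],[0.7,0,0.25,0,0],[0.7,0,0.25,0,0]]'; python3 -m crank '[[0.9,0,-5,0,0],[1,2,-11,0,0],[1,8,-17,-2,0],[1,14,-17,-4,0],[1,20,-17,-6,0],[1,26,-17,-8,0],[1,32,-17,-9,0],[1,38,-17,-10,0]]'; python3 -m crank '[[1,6,0,-2,0],[1,7,0,-3,0],[1,7,0,-3,0]]'; python3 -c "
from racks import *
racks('w13')
to([.4048,-.2994,.070],-10.4);to([.4234,-.4082,.070],10.3)"
```

```text
time: 40.05
eef_pos: [0.5586, 0.0076, 0.0775]
orientation: [-1.571, 0.0, -1.452]
wrist_force: [0.2, -0.1, -0.1]
opening: 0.0554
time: 41.05
eef_pos: [0.5048, -0.3652, 0.2478]
orientation: [-1.57, -0.0, -1.452]
wrist_force: [0.0, 0.5, 0.5]
opening: 0.0882
time: 41.42
eef_pos: [0.4835, -0.4364, 0.2473]
orientation: [-1.571, 0.001, -1.453]
wrist_force: [-0.2, 0.4, -0.3]
opening: 0.0883
all [493, 0, 67, 29, 1301] z 0.0425 ctr [ 716.8 -230.6] size [ 9.4 75. ] ang 78.3 mean [ 0.709  -0.2299  0.0433]
all [164, 10, 110, 78, 5127] z 0.0375 ctr [ 404.7 -299.2] size [ 45.  107.9] ang 79.4 mean [ 0.4067 -0.3012  0.048 ]
all [15, 109, 36, 27, 318] z 0.0499 ctr [ 211.9 -389.8] size [35.7 19.6] ang 54.9 mean [ 0.2127 -0.3902  0.0476]
all [179, 134, 98, 46, 3790] z 0.0373 ctr [ 423.2 -407.9] size [108.   44.7] ang 10.2 mean [ 0.4252 -0.4062  0.0469]
fin [197, 13, 23, 45, 659] z 0.0886 ctr [ 404.6 -299.2] size [31.9 12.5] ang 80.1 mean [ 0.4055 -0.2995  0.088 ]
fin [212, 145, 17, 35, 458] z 0.0886 ctr [ 423.4 -408.3] size [12.2 32.2] ang 9.6 mean [ 0.4239 -0.4075  0.0881]
t 41.48 pos [ 0.4841 -0.4354  0.2476] jaw 6.83 op 0.0883 F [-1.2  0.6  0.9] -> rows [-14.43, 17.77, -6.26] yaw 0.301 j6 -1.03
t 41.48 pos [ 0.4841 -0.4354  0.2476] jaw 6.83 op 0.0883 F [-1.2  0.6  0.9] -> rows [-3.41, 17.76, -5.71] yaw -0.061 j6 -1.03
```

View pics/w13.png

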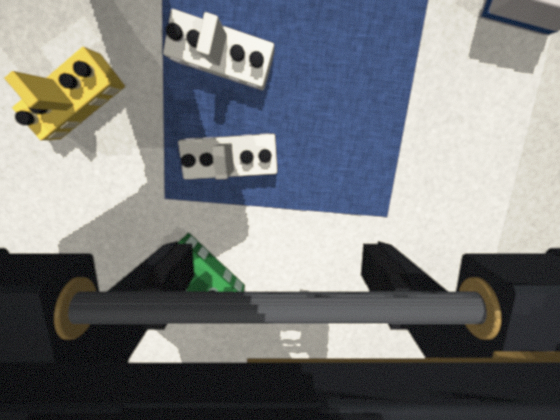

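Two racks are left at (218,50) and (228,157), and neither has moved. I'll take the nearer one at (423,-408) mm.

```bash
python3 -m crank '[[1,-2,4,-3,-0.03],[1,-3.4,8,-5.7,-0.06],[1,-3.4,12,-5.7,-0.061],[1,-3.4,15,-5.7,-0.061],[1,-3.4,17.3,-5.7,-0.061],[1,-3.4,17.8,-5.7,-0.061],[0.8,-3.4,17.8,-5.7,-0.061],[0.5,-3.4,17.8,-5.7,-0.061]]'; python3 -c "
from h import *
to([.4233,-.4082,.070],10.2)"
```

```text
time: 42.48
eef_pos: [0.4238, -0.4093, 0.0707]
orientation: [-1.57, -0.002, -1.39]
wrist_force: [0.9, -0.1, 0.7]
opening: 0.0707
t 42.48 pos [ 0.4238 -0.4093  0.0707] jaw 10.35 op 0.0707 F [ 0.9 -0.1  0.7] -> rows [-0.12, 0.07, -0.03] yaw 0.003 j6 -1.15
```

```bash
python3 -m crank '[[0.3,-0.1,0.05,0,0],[0,-0.1,0.05,0,0],[0,-0.1,0.05,0,0],[0,-0.1,0.05,0,0],[0,-0.1,0.05,0,0],[0,-0.1,0.05,0,0],[0,-0.1,0.05,0,0],[0,-0.1,0.05,0,0]]';python3 -m crank '[[0,0,0,0,0],[0,0,0,0,0],[0,0,-5,0,0],[0,0,-11,0,0],[0,0,-11,0,0]]';python3 -c "
from h import *
to(dk(5,-26,180),6.85)"
```

```text
time: 43.48
eef_pos: [0.4232, -0.4083, 0.069]
orientation: [-1.571, -0.0, -1.391]
wrist_force: [1.2, -0.4, -0.5]
opening: 0.0118
time: 44.1
eef_pos: [0.4239, -0.4094, 0.1832]
orientation: [-1.568, -0.008, -1.391]
wrist_force: [-0.3, 0.1, -3.6]
opening: 0.0117
t 44.1 pos [ 0.4239 -0.4094  0.1832] jaw 10.32 op 0.0117 F [-0.3  0.1 -3.6] -> rows [-32.88, 0.13, 19.56] yaw 0.06 j6 -1.15
```

```bash
python3 -m crank '[[0,-4,0,2.5,0],[0,-9,0,5.5,0.01],[0,-14,0,8.4,0.02],[0,-19,0,11.4,0.03],[0,-24,0,14.4,0.04],[0,-29,0,17.3,0.05],[0,-32.9,0,19.6,0.06],[0,-32.9,0,19.6,0.06]]'; python3 -m crank '[[0,0,0,0,0],[0,0,0,0,0]]';python3 -c "
from h import *
to(dk(5,-26,82),6.85)"
```

```text
time: 45.1
eef_pos: [0.5568, -0.0468, 0.1773]
orientation: [-1.574, 0.001, -1.447]
wrist_force: [-0.5, -1.4, -3.6]
opening: 0.0116
time: 45.35
eef_pos: [0.5566, -0.0507, 0.1785]
orientation: [-1.572, 0.0, -1.452]
wrist_force: [0.1, 0.2, -2.9]
opening: 0.0116
t 45.35 pos [ 0.5566 -0.0507  0.1785] jaw 6.79 op 0.0116 F [ 0.1  0.2 -2.9] -> rows [0.04, 9.65, 0.09] yaw -0.001 j6 -0.42
```

```bash
python3 -m crank '[[0,0,5,0,0],[0,0,8,0,0],[0,0,9.7,0,0],[0,0,9.9,0.2,0],[0,0,9.9,0.5,0],[0,0,9.9,0.75,0],[0,0,9.9,0.9,0],[0,0,9.9,0.98,0]]'; python3 -m crank '[[0,0,0,0,0],[0,0,0,0,0]]';python3 -c "
from h import *
to(dk(12.6,-13.5,79),6.85)"
```

```text
time: 46.35
eef_pos: [0.5648, -0.0487, 0.0807]
orientation: [-1.576, -0.0, -1.45]
wrist_force: [-13.9, -3.7, 7.2]
opening: 0.0117
time: 46.6
eef_pos: [0.5648, -0.0487, 0.0807]
orientation: [-1.576, -0.0, -1.451]
wrist_force: [-11.5, -3.7, 3.8]
opening: 0.0116
t 46.6 pos [ 0.5648 -0.0487  0.0807] jaw 6.89 op 0.0116 F [-11.5  -3.7   3.8] -> rows [-1.12, 0.17, 0.0] yaw -0.0 j6 -0.41
```

```bash
python3 -m crank '[[0,-0.2,0,-0.15,0],[0,-0.5,0.1,-0.15,0],[0,-0.8,0.1,-0.15,0],[0,-1.0,0.1,-0.15,0],[0,-1.15,0.1,-0.15,0],[0,-1.25,0.1,-0.15,0],[0,-1.35,0.1,-0.15,0],[0,-1.35,0.1,-0.15,0]]';python3 -c "
from h import *
to(dk(12.6,-13.5,79),6.85)"
```

```text
time: 47.6
eef_pos: [0.5635, -0.0374, 0.0796]
orientation: [-1.572, -0.004, -1.451]
wrist_force: [-5.8, -12.8, -1.5]
opening: 0.0115
t 47.6 pos [ 0.5635 -0.0374  0.0796] jaw 6.89 op 0.0115 F [ -5.8 -12.8  -1.5] -> rows [0.02, 0.06, -0.0] yaw -0.002 j6 -0.39
```

```bash
python3 -m crank '[[0,0,0.15,0,0],[0,0,0.22,0,0],[0,0,0.22,0,0],[0.2,0,0.22,0,0],[0.4,0,0.22,0,0],[0.6,0,0.22,0,0],[0.7,0,0.22,0,0],[0.7,0,0.22,0,0]]'; python3 -m crank '[[0.9,0,-5,0,0],[1,2,-11,-1,0],[1,8,-17,-4,0],[1,14,-17,-7,0],[1,20,-17,-10,0],[1,26,-17,-13,0],[1,32,-17,-15,0],[1,32,-17,-15,0]]'; python3 -m crank '[[1,0,0,0,0],[1,0,0,0,0]]'; python3 -c "
from racks import *
racks('w14')
to([.4047,-.2993,.070],-10.4)"
```

```text
time: 48.6
eef_pos: [0.5637, -0.035, 0.0768]
orientation: [-1.571, 0.0, -1.451]
wrist_force: [-0.1, 0.2, 0.1]
opening: 0.0557
time: 49.6
eef_pos: [0.4518, -0.3734, 0.2466]
orientation: [-1.571, -0.0, -1.453]
wrist_force: [-0.1, 0.2, -0.8]
opening: 0.0881
time: 49.85
eef_pos: [0.4532, -0.3701, 0.2468]
orientation: [-1.571, 0.001, -1.45]
wrist_force: [0.3, 0.8, -0.8]
opening: 0.0882
all [502, 0, 58, 99, 3872] z 0.0532 ctr [ 697.6 -205.5] size [ 52.1 105.1] ang 33.8 mean [ 0.6917 -0.2002  0.0498]
all [190, 84, 105, 69, 4143] z 0.0372 ctr [ 404.7 -298.9] size [ 45.1 108. ] ang 79.4 mean [ 0.4055 -0.2985  0.0464]
all [92, 133, 32, 22, 340] z 0.0502 ctr [ 264.5 -342.1] size [33.1 12.8] ang 41.2 mean [ 0.2655 -0.3417  0.0486]
fin [226, 99, 21, 37, 492] z 0.0886 ctr [ 404.6 -299. ] size [31.9 12.2] ang 79.8 mean [ 0.4051 -0.2987  0.0884]
t 49.9 pos [ 0.4534 -0.3697  0.2469] jaw 6.94 op 0.0884 F [ 0.5 -0.2 -0. ] -> rows [-7.57, 17.69, -3.99] yaw 0.303 j6 -1.01
```

View pics/w14.png

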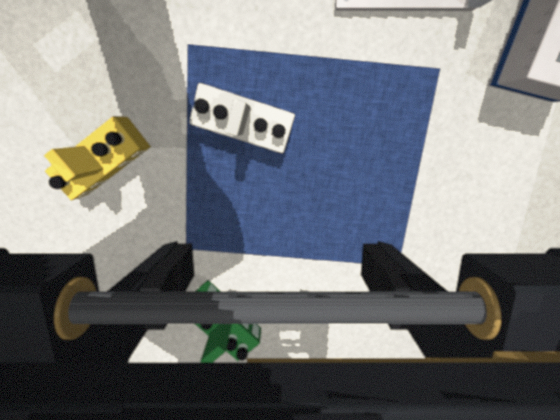

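The last rack, at (242,117), hasn't moved.

```bash
python3 -m crank '[[1,-3,4,-2,0.15],[1,-6,8,-4,0.3],[1,-7.6,12,-4,0.303],[1,-7.6,15,-4,0.303],[1,-7.6,17.3,-4,0.303],[1,-7.6,17.7,-4,0.303],[0.8,-7.6,17.7,-4,0.303],[0.5,-7.6,17.7,-4,0.303]]'; python3 -c "
from h import *
to([.4046,-.299,.070],-10.4)"
```

```text
time: 50.9
eef_pos: [0.4047, -0.3002, 0.0708]
orientation: [-1.569, -0.001, -1.753]
wrist_force: [-0.7, -0.4, -0.1]
opening: 0.0703
t 50.9 pos [ 0.4047 -0.3002  0.0708] jaw -10.46 op 0.0703 F [-0.7 -0.4 -0.1] -> rows [-0.12, 0.08, -0.03] yaw -0.001 j6 -0.69
```

```bash
python3 -m crank '[[0.3,-0.1,0.05,0,0],[0,-0.1,0.05,0,0],[0,-0.1,0.05,0,0],[0,-0.1,0.05,0,0],[0,-0.1,0.05,0,0],[0,-0.1,0.05,0,0],[0,-0.1,0.05,0,0],[0,-0.1,0.05,0,0]]';python3 -m crank '[[0,0,0,0,0],[0,0,0,0,0],[0,0,-5,0,0],[0,0,-10,0,0],[0,0,-10,0,0]]';python3 -c "
from h import *
to(dk(5,-71,170),6.85)"
```

```text
time: 51.9
eef_pos: [0.4046, -0.2992, 0.0694]
orientation: [-1.57, -0.0, -1.754]
wrist_force: [2.1, -0.2, -1.3]
opening: 0.0115
time: 52.52
eef_pos: [0.405, -0.2998, 0.1721]
orientation: [-1.566, -0.004, -1.754]
wrist_force: [0.1, -0.4, -4.2]
opening: 0.0119
t 52.52 pos [ 0.405  -0.2998  0.1721] jaw -10.48 op 0.0119 F [ 0.1 -0.4 -4.2] -> rows [-22.95, 0.17, 11.81] yaw -0.302 j6 -0.69
```

```bash
python3 -m crank '[[0,-5,0,2.5,-0.05],[0,-10,0,5,-0.12],[0,-15,0,7.5,-0.19],[0,-20,0,10,-0.26],[0,-23,0,11.8,-0.302],[0,-23,0,11.8,-0.302],[0,-23,0,11.8,-0.302],[0,-23,0,11.8,-0.302]]'; python3 -c "
from h import *
to(dk(5,-71,80),6.85)"
```

```text
time: 53.52
eef_pos: [0.5616, -0.0953, 0.1689]
orientation: [-1.572, 0.0, -1.453]
wrist_force: [-0.2, -0.4, -2.5]
opening: 0.0117
t 53.52 pos [ 0.5616 -0.0953  0.1689] jaw 6.72 op 0.0117 F [-0.2 -0.4 -2.5] -> rows [0.05, 8.89, 0.13] yaw -0.002 j6 -0.49
```

```bash
python3 -m crank '[[0,0,4,0,0],[0,0,7,0,0],[0,0,8.7,0.1,0],[0,0,8.9,0.3,0],[0,0,8.9,0.6,0],[0,0,8.9,0.8,0],[0,0,8.9,0.95,0],[0,0,8.9,1.0,0]]'; python3 -m crank '[[0,0,0,0,0],[0,0,0,0,0]]';python3 -c "
from h import *
to(dk(12.6,-57.3,79),6.85)"
```

```text
time: 54.52
eef_pos: [0.5703, -0.0936, 0.0811]
orientation: [-1.576, -0.0, -1.451]
wrist_force: [-14.6, -3.4, 4.9]
opening: 0.0115
time: 54.78
eef_pos: [0.5703, -0.0937, 0.0811]
orientation: [-1.575, -0.0, -1.452]
wrist_force: [-11.7, -2.9, 4.8]
opening: 0.0118
t 54.77 pos [ 0.5703 -0.0937  0.0811] jaw 6.83 op 0.0118 F [-11.7  -2.9   4.8] -> rows [-1.27, 0.21, -0.01] yaw -0.002 j6 -0.48
```

```bash
python3 -m crank '[[0,-0.2,0.05,-0.15,0],[0,-0.5,0.1,-0.15,0],[0,-0.8,0.1,-0.15,0],[0,-1.0,0.1,-0.15,0],[0,-1.2,0.1,-0.15,0],[0,-1.35,0.1,-0.15,0],[0,-1.45,0.1,-0.15,0],[0,-1.45,0.1,-0.15,0]]';python3 -c "
from h import *
to(dk(12.6,-57.3,79),6.85)"
```

```text
time: 55.78
eef_pos: [0.5688, -0.0812, 0.0799]
orientation: [-1.572, -0.004, -1.452]
wrist_force: [-5.4, -12.6, -1.5]
opening: 0.0115
t 55.77 pos [ 0.5688 -0.0812  0.0799] jaw 6.83 op 0.0115 F [ -5.4 -12.6  -1.5] -> rows [-0.01, 0.09, -0.01] yaw -0.003 j6 -0.46
```

```bash
python3 -m crank '[[0,-0.1,0.1,0,0],[0,-0.2,0.1,0,0],[0,-0.2,0.2,0,0],[0,-0.2,0.25,0,0]]';python3 -c "
from h import *
to(dk(12.6,-57.3,79),6.85)"; python3 -m crank '[[0.2,0,0,0,0],[0.4,0,0,0,0],[0.6,0,0,0,0],[0.7,0,0,0,0],[0.7,0,0,0,0],[0.8,0,-4,0,0],[0.8,0,-10,0,0],[0.8,0,-16,0,0]]';python3 -m crank '[[0.8,5,-3,0,0],[0.8,9,-3,-1,0],[0.8,9,-3,-1,0],[0.8,9,-3,-1,0]]'
cat > row.py <<'E'
from look import *
def row(tag):
    p,d,cp,w=look('wrist',tag);z=w[...,2];v,u=np.indices(d.shape)
    lim=(v<238)
    D=(w[...,:2]-O)@A*1000
    on=lim&(abs(D[...,0])<75)&(D[...,1]>-140)&(D[...,1]<115)
    n,l,st,_=cv2.connectedComponentsWithStats((on&(z>.09)&(z<.101)).astype(np.uint8))
    for i in range(1,n):
        if st[i,4]>60:
            r=cv2.minAreaRect(D[l==i].astype(np.float32));print('fin',np.round(r[0],1),np.round(r[1],1),round(r[2],1),np.median(z[l==i]).round(4))
    m=on&(z>.041)&(z<.052)&(D[...,1]<95)
    q=D[m];print('row top deck',np.percentile(q,[.5,99.5],axis=0).round(1).tolist(),'z',np.median(z[m]))
    m=lim&(z>.006)&(z<.0135)&(abs(D[...,0])<90);m&=(abs(D[...,1])<160)
    rect(w,m,'floor',300); rect(w,lim&(z>.0535)&(z<.058)&(D[...,0]>60)&(D[...,0]<90),'fence',150)
E
python3 -c "
from row import *
row('w15')
to(dk(-2,131,230),6.85)"
```

```text
time: 56.28
eef_pos: [0.5687, -0.0807, 0.0796]
orientation: [-1.571, -0.008, -1.451]
wrist_force: [-13.9, -18.5, 18.6]
opening: 0.0116
t 56.27 pos [ 0.5687 -0.0807  0.0796] jaw 6.84 op 0.0116 F [-13.9 -18.5  18.6] -> rows [0.04, 0.06, -0.0] yaw -0.004 j6 -0.46
time: 57.28
eef_pos: [0.5685, -0.0769, 0.2385]
orientation: [-1.571, 0.0, -1.452]
wrist_force: [0.4, 0.3, -0.9]
opening: 0.0707
time: 57.78
eef_pos: [0.5695, -0.167, 0.2665]
orientation: [-1.571, 0.001, -1.452]
wrist_force: [-1.1, 0.5, 0.2]
opening: 0.0705
fin [11.4 23.2] [10.9 19.5] 1.3 0.0968
fin [ 11.4 -14.3] [31.7 12. ] 90.0 0.0967
fin [ 11.3 -59.2] [11.7 31.1] 0.5 0.0967
row top deck [[-41.9, -103.9], [65.7, 51.0]] z 0.04483286872299268
floor [210, 0, 119, 179, 8115] z 0.0108 ctr [549.6 -63.6] size [140.6 202.8] ang 6.8 mean [ 0.5322 -0.0981  0.0108]
fence [332, 0, 24, 185, 2437] z 0.0558 ctr [626.7 -62.1] size [ 14.4 186.1] ang 6.9 mean [ 0.6257 -0.0553  0.0558]
t 57.83 pos [ 0.5696 -0.1666  0.2666] jaw 6.87 op 0.0703 F [-0.3  1.   0.1] -> rows [-27.33, 3.68, -0.51] yaw 0.0 j6 -0.6
```

View pics/w15.png

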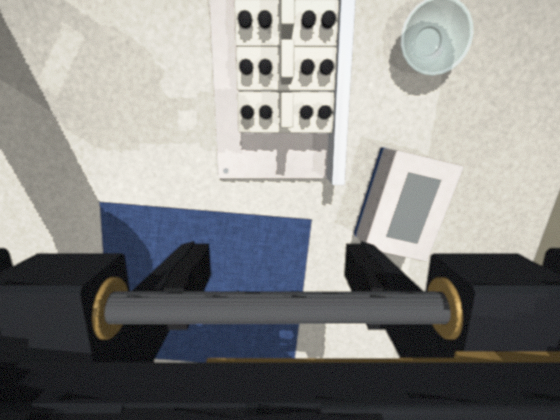

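```bash
python3 -m crank '[[0.8,-5,0,0,0],[0.8,-9,0,0,0],[0.8,-9,0,0,0],[0.8,-9,0,0,0],[0.8,-9,0,0,0]]'; python3 -c "
from row import *
row('w16')
to(dk(-2,131,230),6.85)"
```

```text
time: 58.45
eef_pos: [0.559, -0.0789, 0.2666]
orientation: [-1.571, -0.0, -1.453]
wrist_force: [1.1, 0.1, -0.1]
opening: 0.0702
fin [ 34.4 102.8] [19.  81.7] 86.0 0.0918
fin [11.6 74. ] [11.9 32.6] 0.1 0.0967
fin [11.6 30.2] [11.7 31. ] 0.2 0.0967
fin [ 11.4 -13.7] [11.1 30.5] 0.4 0.0967
fin [ 11.8 -58.6] [11.5 31.3] 0.2 0.0966
row top deck [[-41.8, -80.7], [65.8, 94.6]] z 0.04475598590818829
floor [211, 31, 115, 207, 7630] z 0.0107 ctr [545.9 -32.1] size [140.5 253.1] ang 6.8 mean [ 0.5173 -0.0525  0.0108]
fence [330, 38, 23, 200, 2444] z 0.0557 ctr [622.2 -23.9] size [ 14.6 217.3] ang 6.9 mean [ 0.6211 -0.0181  0.0557]
t 58.5 pos [ 0.559  -0.079   0.2666] jaw 6.76 op 0.0703 F [0.7 0.3 0.2] -> rows [-18.5, 3.66, -0.54] yaw -0.002 j6 -0.47
```

View pics/w16.png

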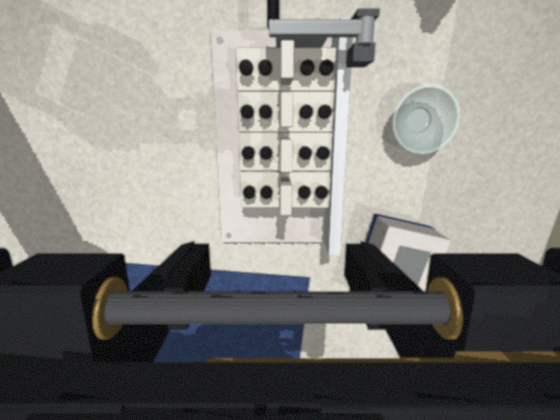

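The row is closed. The four fins sit at deck x≈11.5 and y = 74, 30, -14 and -59 mm, with angles under 0.5°, and the stop is still down. Now I'll flip the stop up.

```bash
python3 -m crank '[[0.7,-5,0,-0.1,0],[0.7,-11,0,-0.3,0],[0.7,-16,1,-0.5,0],[0.7,-18.5,4,-0.5,0],[0.7,-18.5,8,-0.5,0],[0.7,-18.5,12,-0.5,0],[0.7,-18.5,15,-0.5,0],[0.7,-18.5,15,-0.5,0]]'; python3 -c "
from look import *
p,d,cp,w=look('scene','s17')
img=cv2.imread('pics/s17.png');cv2.imwrite('pics/s17c.png',cv2.resize(img[130:290,250:410],None,fx=3.6,fy=3.6,interpolation=cv2.INTER_CUBIC))
to([.5334,.1044,.0814],6.85)"
```

```text
time: 59.5
eef_pos: [0.5313, 0.1043, 0.1152]
orientation: [-1.575, 0.001, -1.453]
wrist_force: [0.3, 1.1, 0.9]
opening: 0.0617
t 59.55 pos [0.5322 0.1044 0.1168] jaw 6.77 op 0.0616 F [ 0.1 -0.5  0.2] -> rows [0.01, 3.54, 0.13] yaw -0.001 j6 -0.14
```

View pics/s17c.png

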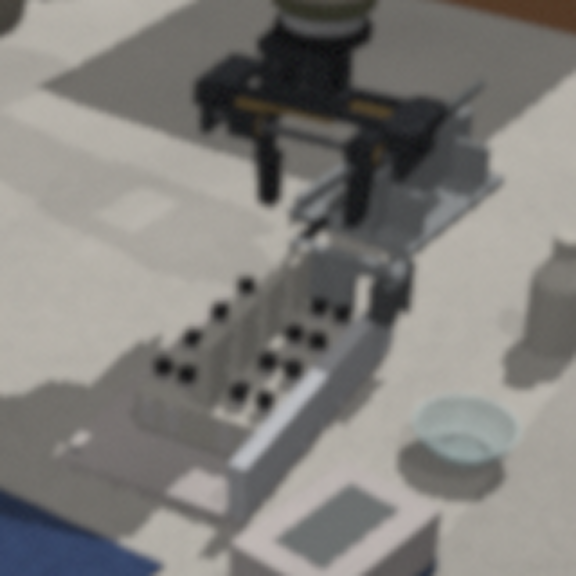

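The bar is between the fingers near crop pixel (315,230). I'll lower and grip.

```bash
python3 -m crank '[[0.7,0,2,0.1,0],[0.5,0,3.6,0.1,0],[0.3,0,3.6,0.1,0],[0,0,3.6,0.1,0],[0,0,3.6,0.1,0],[0,0,3.6,0.1,0],[0,0,3.6,0.1,0],[0,0,3.6,0.1,0]]'; python3 -m crank '[[0,0,0,0,0],[0,0,0,0,0]]'; python3 -c "
from look import *
to([.5334,.1044,.0814],6.85)"
```

```text
time: 60.55
eef_pos: [0.5332, 0.105, 0.0812]
orientation: [-1.57, -0.0, -1.452]
wrist_force: [0.2, 0.3, 3.7]
opening: 0.0102
time: 60.8
eef_pos: [0.5332, 0.105, 0.0812]
orientation: [-1.57, -0.0, -1.452]
wrist_force: [1.5, -0.8, 6.2]
opening: 0.0104
t 60.8 pos [0.5332 0.105  0.0812] jaw 6.82 op 0.0104 F [ 1.5 -0.8  6.2] -> rows [0.06, -0.02, 0.01] yaw -0.0 j6 -0.14
```

```bash
python3 -m crank '[[0,0,-0.75,0.03,0],[0,0,-1.48,0.13,0],[0,0,-2.2,0.3,0],[0,0,-2.91,0.51,0],[0,0,-3.6,0.8,0],[0,0,-4.25,1.14,0],[0,0,-4.25,1.14,0]]'; python3 -c "
from look import *
to([.5334,.1044,.0814],6.85)"
```

```text
time: 61.68
eef_pos: [0.5454, 0.1064, 0.1235]
orientation: [-1.568, 0.0, -1.452]
wrist_force: [9.9, 1.2, -8.2]
opening: 0.0103
t 61.67 pos [0.5454 0.1064 0.1235] jaw 6.8 op 0.0103 F [ 9.9  1.2 -8.2] -> rows [0.06, 4.21, -1.23] yaw -0.001 j6 -0.14
```

```bash
python3 -m crank '[[0,0,-1.21,0.9,0],[0,0,-2.26,1.95,0],[0,0,-3.11,3.16,0],[0,0,-3.74,4.5,0],[0,0,-4.0,5.2,0],[0,0,-4.12,5.93,0],[0,0,-4.12,5.93,0]]'; python3 -c "
from look import *
to([.5334,.1044,.0814],6.85)"
```

```text
time: 62.55
eef_pos: [0.6025, 0.1131, 0.1628]
orientation: [-1.575, 0.0, -1.452]
wrist_force: [3.6, -3.7, -26.5]
opening: 0.0103
t 62.55 pos [0.6025 0.1131 0.1628] jaw 6.81 op 0.0103 F [  3.6  -3.7 -26.5] -> rows [0.05, 8.16, -6.93] yaw -0.001 j6 -0.13
```

```bash
python3 -m crank '[[0,0,0.3,0.2,0],[0,0,0.25,0.9,0],[0,0,0.2,1.6,0],[0,0,0.22,2.3,0],[0,0,0.25,2.7,0],[0,0,0.25,2.7,0]]'; python3 -c "
from look import *
to([.5334,.1044,.0814],6.85);s,M=frame();print(todeck(s['eef_pos']))"
```

```text
time: 63.3
eef_pos: [0.6297, 0.1164, 0.1623]
orientation: [-1.572, -0.0, -1.452]
wrist_force: [-2.6, -3.9, -11.0]
opening: 0.0098
t 63.3 pos [0.6297 0.1164 0.1623] jaw 6.82 op 0.0098 F [ -2.6  -3.9 -11. ] -> rows [0.05, 8.1, -9.69] yaw -0.001 j6 -0.12
[ 96.63407056 131.56154381]
```

```bash
python3 -m crank '[[0.2,0,0.2,0,0],[0.4,0,0.2,0,0],[0.6,0,0.2,0,0],[0.7,0,0.2,0,0],[0.7,0,0.2,0,0],[0.7,0,-3,0,0],[0.7,0,-8,0,0],[0.7,0,-8,-4,0]]'; python3 -m crank '[[0.8,5,0,-4,0],[0.8,11,0,-8,0],[0.8,17,0,-9,0],[0.8,22,0,-9,0],[0.8,22,0,-9,0],[0.8,22,0,-9,0]]'; python3 -c "
from row import *
row('w18')
cp=pickle.load(open('pics/w18.pkl','rb'));d=np.load('pics/w18d.npy');w=cloud(d,cp);v,u=np.indices(d.shape)
img=cv2.imread('pics/w18.png').astype(int)
m=(img.sum(2)<120)&(w[...,2]>.13)&(w[...,2]<.19)&(v<238)
q=(w[m][:,:2]-O)@A*1000;print('bar',m.sum(),np.percentile(q,[2,98],axis=0),np.percentile(w[m][:,2],[5,98]))
look('scene','s18');look('top','t18')
to([.5334,.1044,.0814],6.85)"
```

```text
time: 64.3
eef_pos: [0.5926, 0.1117, 0.2457]
orientation: [-1.562, -0.001, -1.452]
wrist_force: [-0.3, -0.3, 0.2]
opening: 0.0618
time: 65.05
eef_pos: [0.5269, -0.117, 0.242]
orientation: [-1.571, 0.0, -1.452]
wrist_force: [0.5, -0.2, -0.5]
opening: 0.0709
fin [11.4 68.6] [12.1 23. ] 1.0 0.0966
fin [11.3 29.6] [12.2 31.5] 0.2 0.0967
fin [ 11.4 -14.2] [30.8 12.2] 89.8 0.0965
fin [ 11.3 -58.8] [12.2 31.5] 0.2 0.0965
row top deck [[-42.2, -112.5], [65.9, 94.3]] z 0.04480303095833172
floor [240, 0, 120, 224, 9583] z 0.0108 ctr [547.  -40.4] size [140.6 247.2] ang 6.9 mean [ 0.5216 -0.0705  0.0108]
fence [366, 0, 41, 237, 3234] z 0.0558 ctr [626.3 -39.3] size [ 20.6 232.6] ang 6.4 mean [ 0.6225 -0.0311  0.0557]Traceback (most recent call last):
  File "<string>", line 7, in <module>
    q=(w[m][:,:2]-O)@A*1000;print('bar',m.sum(),np.percentile(q,[2,98],axis=0),np.percentile(w[m][:,2],[5,98]))
                                                ~~~~~~~~~~~~~^^^^^^^^^^^^^^^^^
    return _quantile_unchecked(
        a, q, axis, out, overwrite_input, method, keepdims, weights)
    return _ureduce(a,
                    func=_quantile_ureduce_func,
    ...<5 lines>...
                    overwrite_input=overwrite_input,
                    method=method)
    r = func(a, **kwargs)
    result = _quantile(arr,
                       quantiles=q,
    ...<2 lines>...
                       out=out,
                       weights=wgt)
    slices_having_nans = np.isnan(arr[-1, ...])
                                  ~~~^^^^^^^^^
IndexError: index -1 is out of bounds for axis 0 with size 0
```

View pics/w18.png

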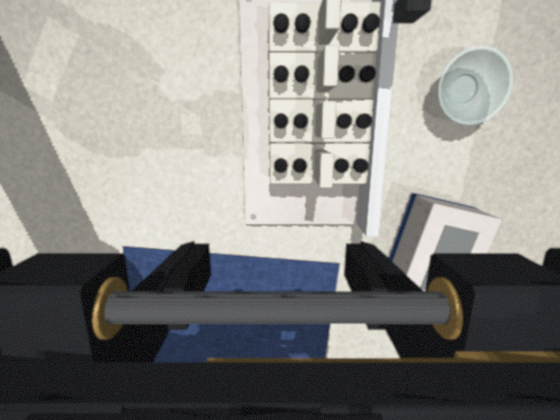

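The stop's bar is out of the wrist view here. I'll check the stop, the cover and the bystanders from the fixed cameras, with the arm moved back towards the robot.

```bash
python3 -m crank '[[0.8,4,0,-5,0],[0.8,8,0,-10,0],[0.8,10,0,-15,0],[0.8,10,0,-18,0],[0.8,10,0,-18,0],[0.8,10,0,-18,0]]'; python3 -c "
from look import *
p,d,cp,w=look('scene','s19');look('top','t19');to([.5334,.1044,.0814],6.85)
z=w[...,2];D=(w[...,:2]-O)@A*1000
m=(z>.1)&(z<.2)&(D[...,0]>20)&(D[...,0]<130)&(D[...,1]>90)&(D[...,1]<160)
b=m&(D[...,1]>112)
print('bar deck',b.sum(),np.percentile(D[b],[3,50,97],axis=0).round(0).tolist(),np.percentile(z[b],[3,50,97]).round(3))
a=m&(D[...,1]<112);print('arm+blade',np.percentile(D[a],[3,50,97],axis=0).round(0).tolist(),np.percentile(z[a],[3,50,97]).round(3))
"
```

```text
time: 65.85
eef_pos: [0.361, -0.2373, 0.2423]
orientation: [-1.57, -0.0, -1.45]
wrist_force: [0.3, 0.6, -0.1]
opening: 0.0702
t 65.95 pos [ 0.3611 -0.2374  0.242 ] jaw 6.93 op 0.0703 F [ 0.  -0.7  0.4] -> rows [-31.85, 16.07, 21.22] yaw 0.001 j6 -0.98
bar deck 32 [[93.0, 115.0], [99.0, 132.0], [102.0, 150.0]] [0.167 0.173 0.175]
arm+blade [[26.0, 92.0], [66.0, 95.0], [99.0, 105.0]] [0.111 0.15  0.175]
```

View pics/s19.png

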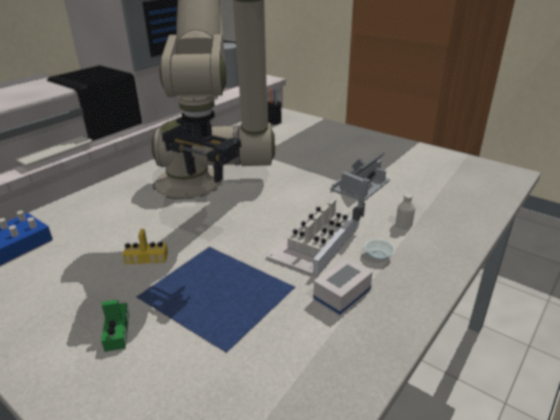

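View pics/t19.png

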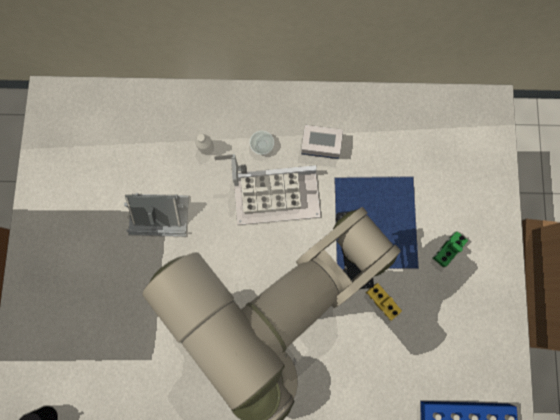

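Run:
```python
from look import *
cp=pickle.load(open('pics/t19.pkl','rb'));d=np.load('pics/t19d.npy');w=cloud(d,cp)
m=(abs(w[...,0]-.485)<.035)&(abs(w[...,1]-.285)<.025)&(w[...,2]>.02)&(w[...,2]<.12)
P=w[m];c=np.median(P,0);n=np.linalg.svd(P-c)[2][2];n*=np.sign(n[2]);print('tilt',np.degrees(np.arccos(n[2])))
m2=np.isfinite(w[...,0])&(abs((w-c)@n)<.005)&(w[...,2]>.012)&(abs(w[...,1]-.333)<.12)&(abs(w[...,0]-.48)<.1)
Q=w[m2];print(np.percentile(Q,[1,50,99],axis=0).round(4))
w0=np.load('pics/w0.npy')
for nm,(x,y,h,r) in dict(dish=(262,143,.01,16),bottle=(203,142,.03,14),box=(322,140,.03,22)).items():
    for t,W in(('0',w0),('1',w)):
        s=W[y-r:y+r,x-r:x+r];k=s[...,2]>h;k&=np.hypot(*(np.indices(k.shape)-r))<r*1.3;print(nm,t,s[k].mean(0).round(4))
D=(w[...,:2]-O)@A*1000
f=(w[...,2]>.088)&(w[...,2]<.1)&(abs(D[...,0]-11)<20)&(D[...,1]<90)&(D[...,1]>-90);print('row y',np.sort(D[f][:,1])[[0,-1]])
```

```text
tilt 53.59704009487097
[[0.4539 0.2593 0.0131]
 [0.4937 0.3254 0.067 ]
 [0.5272 0.4063 0.1112]]
dish 0 [0.7303 0.0181 0.0197]
dish 1 [0.7299 0.018  0.0196]
bottle 0 [0.7054 0.1917 0.0709]
bottle 1 [0.7051 0.1915 0.0705]
box 0 [ 0.725  -0.1713  0.0585]
box 1 [ 0.7249 -0.1713  0.0583]
row y [-74.56843693  89.39955739]
```

```bash
python3 -c "
from h import *
bot.finish_job();print(bot.sense()['time'])"
```

```text
the job is handed in; nothing more can be done
the job is handed in; nothing more can be done
```

The job is handed in at about 66 s of the 210 s. By my last checks everything is in place, but `finish_job` gives no verdict.

**What I did**
- **Cover:** I leaned it on the stand, but it first came to rest on top of the lip at about 31.6°. I pushed its fin until the lower edge dropped behind the lip.
- **Stop and racks:** I flipped the stop down and stood all four white racks against the fence, the stop and each other. With the row checked closed, I flipped the stop back up.
- **Look-alikes:** I left the green and yellow ones alone.

**Last checks**

| Item | Measured |
|---|---|
| Rack position | deck x about 11.4 mm; y 74, 30, -14 and -59 mm (just before the stop went up) |
| Rack alignment | square within about 0.5° just before the stop went up |
| Stop | about 1.7 rad, up |
| Cover | 53.6°, centred across the stand within about 1 mm |
| Bottle, dish, glove box | moved less than 1 mm |

**Shortfalls and disagreements**
- **Cover depth:** the lower edge is behind the lip but roughly 10 mm short of touching it, so the cover is steeper than the ideal 45°. It is still within the allowed 32 to 60°.
- **First rack after the flip:** its fin was cut off at the edge of the last wrist picture, so that picture's 68.6 mm is not its true position. The top view shows the end of the row within about 1 mm of where it was.
- **Fence position:** the racks met the fence about 1.6 mm beyond my camera estimate, so I placed them by contact.

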